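# Load two weight hangers with their slotted discs, slots opposed

### The job

Load the two standing weight hangers for the force check: every slotted brass disc goes on the hanger whose foot plate has the disc's own diameter, the thick disc at the bottom and the thin one on top of it, lying flat and centred with the rod in their slots. Turn them so that the two slots on each hanger point in opposite directions and no disc can slide off, and leave the parts dish and the tweezers where they are.

Things in the scene. Friction and masses are not known exactly. Their poses are not given: they have to be found in the camera images.
- large_thick: large thick slotted disc of plain brass, 56 mm in diameter, 20 mm thick, about 340 g, loose, lying flat. A slot 15 mm wide runs from its centre (rounded inner end, 7.5 mm radius about the centre) out through the rim on its +x side. Origin: disc centre, on the underside; z up. It can be pinched across the rim along its y axis, square to the slot
- large_thick_slot (a point): mouth of the slot of the large thick disc: middle of the slot at the rim, 28 mm from the disc's centre along its +x, at the top face
- large_thin: large thin slotted disc of plain brass, 56 mm in diameter, 12 mm thick, about 200 g, loose, lying flat. A slot 15 mm wide runs from its centre (rounded inner end, 7.5 mm radius about the centre) out through the rim on its +x side. Origin: disc centre, on the underside; z up. It can be pinched across the rim along its y axis, square to the slot
- large_thin_slot (a point): mouth of the slot of the large thin disc: middle of the slot at the rim, 28 mm from the disc's centre along its +x, at the top face
- large_hanger: large steel weight hanger, fixed upright on its round foot plate: 56 mm in diameter, 12 mm thick, with a 6 mm rod at its centre, its tapered tip 58 mm above the worktop. Origin: on the axis at worktop level; z up. It takes the two 56 mm discs, lowered over the rod tip; with both on, their undersides are 12 and 32 mm above the worktop
- small_thick: small thick slotted disc of plain brass, 38 mm in diameter, 20 mm thick, about 130 g, loose, lying flat. A slot 15 mm wide runs from its centre (rounded inner end, 7.5 mm radius about the centre) out through the rim on its +x side. Origin: disc centre, on the underside; z up. It can be pinched across the rim along its y axis, square to the slot
- small_thick_slot (a point): mouth of the slot of the small thick disc: middle of the slot at the rim, 19 mm from the disc's centre along its +x, at the top face
- small_thin: small thin slotted disc of plain brass, 38 mm in diameter, 12 mm thick, about 80 g, loose, lying flat. A slot 15 mm wide runs from its centre (rounded inner end, 7.5 mm radius about the centre) out through the rim on its +x side. Origin: disc centre, on the underside; z up. It can be pinched across the rim along its y axis, square to the slot
- small_thin_slot (a point): mouth of the slot of the small thin disc: middle of the slot at the rim, 19 mm from the disc's centre along its +x, at the top face
- small_hanger: small steel weight hanger, fixed upright on its round foot plate: 38 mm in diameter, 12 mm thick, with a 6 mm rod at its centre, its tapered tip 58 mm above the worktop. Origin: on the axis at worktop level; z up. It takes the two 38 mm discs, lowered over the rod tip; with both on, their undersides are 12 and 32 mm above the worktop
- parts_dish: bystander: small pale parts dish, 71 mm across, 17 mm high, standing on the worktop just in front of the balance; origin at the centre of its underside
- tweezers: bystander: steel tweezers, 132 mm long, lying on the worktop behind the work; origin at the centre of the underside

How it is judged:
By the outcome, as a careful person would: the job done as asked, in the order asked, and still so for the second after the job is handed in, with the robot touching nothing.
It also fails if it takes over 99 s, if anything falls off the work surface, if the arm or the gripper's body presses on something with over 40 N, if the wrist force passes 120 N, or if a joint passes its speed limit or range.

### The arm

A 7-joint arm with a two-finger parallel gripper is mounted at the origin on a cart in front of the work surface, level with it; the furniture and walls round the work are solid. World frame = base frame: x ahead of the robot, y to its left, z up, the work surface at z = 0. Lengths are in mm, angles in rad, forces in N, time in s.
With the tool pointing down it reaches from about 400 to 875 mm from the base axis. Payload 19.3 kg.
Tool frame: the origin (TCP) lies on the centre line of the jaws, within the pads' length; the fingertips stand 19 mm ahead of it and the grasp point (between the pads) is the TCP; z points along the fingers, y is the direction in which the jaws open and shut (so a half turn about z gives the same grasp; the last joint's range is limited). The gripper opens to 85 mm and grips with 20 to 120 N. Pads are 22 mm wide; open, the fingers measure 114 mm over their backs; the gripper's body (76 mm by 85 mm) begins 54 mm behind the grasp point. The pads swing forward as they close: fully open they stand 13 mm farther back than shut.
Start: joints at [1.128, 0.521, -0.036, 1.599, 0.021, 1.021, -0.113], TCP at [227.612, -582.072, 250.291] pointing down, gripper open.
Joint ranges: [-2.91, 2.91], [-0.3, 2.13], [-1.5, 1.42], [0.17, 2.43], [-1.26, 4.41], [0.16, 1.93], [-2.52, 2.52]. Speed limits (rad/s): [1.89, 1.89, 2.39, 2.39, 3.01, 3.01, 3.01].

### API

Orientations are given as a 3x3 rotation matrix whose columns are the frame's x, y, z axes.
In Python, from plant import bot, eyes, ticket gives the robot as it stands.
- The arm moves only by the shell command python3 -m handwheel 'ROWS' [OPENING]. ROWS is JSON, a list of rows, each a list of 2 entries, a list of its own where there are three numbers: the shift along the tool's x, y, z in m, then the turn about the tool's z in rad. A call has 1 to 12 rows; each row is the pose to reach, as a shift and turn from the pose measured when the call began, along the tool's axes at that moment; what a row does not reach only later rows make up. A row lasts 1/12 s, in which the tool goes at most 41.7 mm and 7.16 degrees, less where a joint would pass 70% of its speed; a pose out of reach is approached as far as the arm can. A call with a gripper value outside its range is refused whole. OPENING is the closure in counts, from 0 (fully open) to 255 (shut), set as the call begins (- or left out, the last holds). The fingers move at their own pace and stop on an object; the grip force is fixed at half the most. Time passes only in rows, so rows that repeat a pose let the fingers close. It gives the time, the measured TCP pose, the force and the opening at its end, in the units of the state.
- bot.sense(): the state, without advancing time (a new reading comes with each control period).
- eyes.grab_frame(name): name is "scene" or "top" or "wrist"; returns a dict with "image" (480x640x3 uint8, red, green, blue), "fx", "fy", "cx", "cy" (pixels), "cam_to_world" (4x4, takes a point from camera to world coordinates); the wrist camera has in their place "mount" (4x4, takes a point from camera to tool coordinates, whose origin is the TCP and whose axes are the flange's). Camera axes: x right, y up, looking along -z (the intrinsics and any distortion apply to the point x, -y, -z); pixel columns grow to the right and rows downward; lengths in mm; the calibration is good to about 2 mm. A picture is of the moment at which its call begins: read the wrist's pose just before it. There is no depth.
- ticket.sign_off(): hands the job in, once; it reports no verdict.
The state is a dict: "time_s": time; "joint_positions": joint angles; "joint_vel": joint speeds; "joint_torque": joint torques, N m; "eef_pos": TCP position; "tool_rot": TCP orientation; "wrist_force": force on the tool from outside, world axes, zero at the start; "ft_torque": the same for the moment, N m; "grip_width": finger opening in mm.
Only numpy, scipy, OpenCV 4.12 (cv2) and the standard library are available. Lean on these libraries where they do the work, as an engineer would, in place of code of your own. Each camera call takes 0.05 s, during which the arm holds its last target.

## Working session

There is one attempt and no reset: what is moved stays moved. The work goes in short steps, Python scripts to look and compute and a shell command to move; the robot and the scene stay as the last step left them, time stands still between calls to the robot, and variables do not carry over. Pictures are saved under pics/ and viewed, and the job is handed in when it is done.

```bash
ls; mkdir -p pics
python3 - <<'E'
from plant import bot, eyes, ticket
import cv2
s=bot.sense(); print({k:s[k] for k in ("time_s","eef_pos","tool_rot","wrist_force","grip_width")})
for n in ("scene","top","wrist"):
    f=eyes.grab_frame(n); cv2.imwrite(f"pics/{n}0.png",f["image"][:,:,::-1])
    print(n,{k:v for k,v in f.items() if k!="image"})
E
```

```text
pics
{'time_s': 0.0, 'eef_pos': array([ 227.48509678, -581.81996458,  249.72490554]), 'tool_rot': array([[ 9.31330995e-01,  3.64173544e-01, -4.55843971e-04],
       [ 3.64173823e-01, -9.31330491e-01,  9.71793283e-04],
       [-7.06399846e-05, -1.07106765e-03, -9.99999424e-01]]), 'wrist_force': array([ 0.2782669 , -0.67645928, -0.17724723]), 'grip_width': 85.1953409520626}
scene {'fx': 522.7516856049305, 'fy': 522.7516856049305, 'cx': 304.8974640239132, 'cy': 241.3478086801801, 'cam_to_world': array([[-5.38723385e-01,  6.14697589e-01, -5.76128448e-01,
         8.36898410e+01],
       [-8.42304531e-01, -4.07047271e-01,  3.53320813e-01,
         1.59619339e+02],
       [-1.73260614e-02,  6.75617787e-01,  7.37048448e-01,
         6.75442729e+02],
       [ 0.00000000e+00,  0.00000000e+00,  0.00000000e+00,
         1.00000000e+00]])}
top {'fx': 611.0498594158679, 'fy': 611.0498594158679, 'cx': 310.9216654172312, 'cy': 228.37799969882434, 'cam_to_world': array([[ 1.65577941e-02,  9.84006854e-01, -1.77359381e-01,
         3.86216822e+02],
       [-9.99736682e-01,  1.34746273e-02, -1.85741999e-02,
        -1.33655061e+02],
       [-1.58872885e-02,  1.77620227e-01,  9.83970858e-01,
         1.03391785e+03],
       [ 0.00000000e+00,  0.00000000e+00,  0.00000000e+00,
         1.00000000e+00]])}
wrist {'fx': 330.98626524244986, 'fy': 330.98626524244986, 'cx': 314.63424205228966, 'cy': 238.4008233320005, 'mount': array([[ 3.81962203e-04,  9.63554006e-01,  2.67513612e-01,
         6.70557409e+01],
       [ 9.99999918e-01, -4.03753612e-04,  2.64518798e-05,
        -2.98139303e-01],
       [ 1.33497402e-04,  2.67513580e-01, -9.63554081e-01,
        -1.23281197e+02],
       [ 0.00000000e+00,  0.00000000e+00,  0.00000000e+00,
         1.00000000e+00]])}
```

View pics/scene0.png

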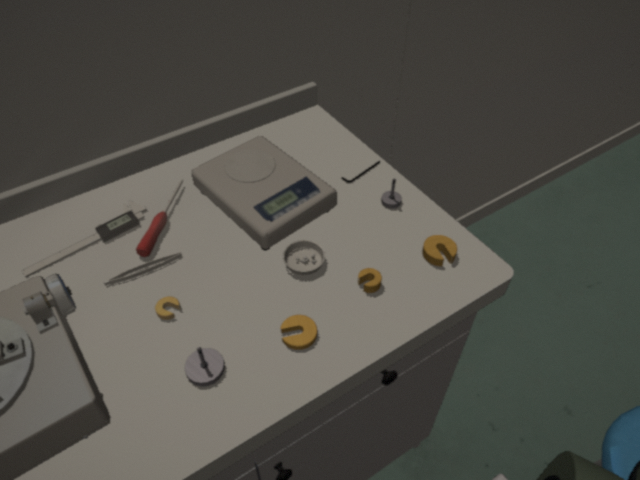

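View pics/top0.png

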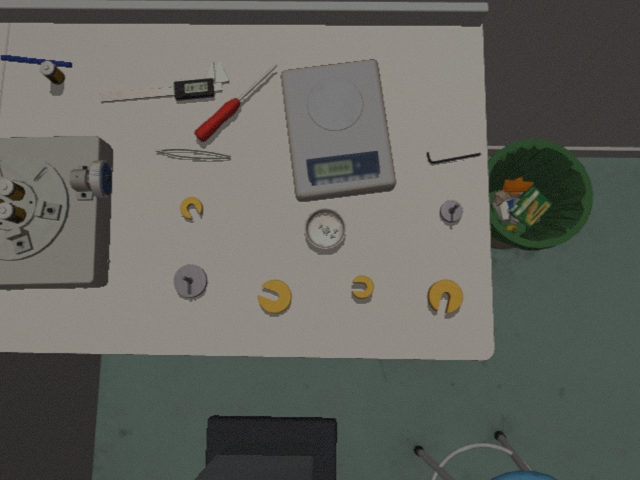

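View pics/wrist0.png

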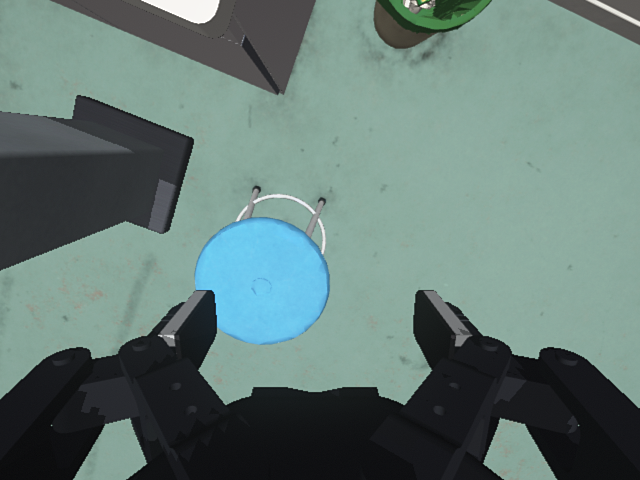

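Both views show four discs and two hangers: large discs at top-view (275,297) and (445,296), small ones at (191,209) and (362,288), hangers at (190,281) large and (451,212) small. Next, enlarged crops.

Run:
```python
import cv2,numpy as np
t=cv2.imread("pics/top0.png"); s=cv2.imread("pics/scene0.png")
def row(im,cs,r,name):
    tiles=[]
    for (u,v) in cs:
        c=im[v-r:v+r,u-r:u+r]; c=cv2.resize(c,(264,264),interpolation=cv2.INTER_CUBIC)
        c=cv2.convertScaleAbs(c,alpha=1.3)
        for k in range(0,2*r,10):
            p=int(k*264/(2*r)); cv2.putText(c,str(u-r+k),(p,8),0,.3,(0,0,255)); cv2.line(c,(p,10),(p,14),(0,0,255)); cv2.putText(c,str(v-r+k),(0,p+4),0,.3,(0,0,255))
        tiles.append(c)
    cv2.imwrite(name,np.vstack([np.hstack(tiles[:3]),np.hstack(tiles[3:])]))
row(t,[(275,297),(445,297),(191,209),(362,288),(190,281),(451,212)],24,"pics/topc.png")
row(s,[(299,331),(440,249),(168,307),(370,280),(205,364),(392,195)],28,"pics/scenec.png")
```

```text
(no output)
```

View pics/topc.png

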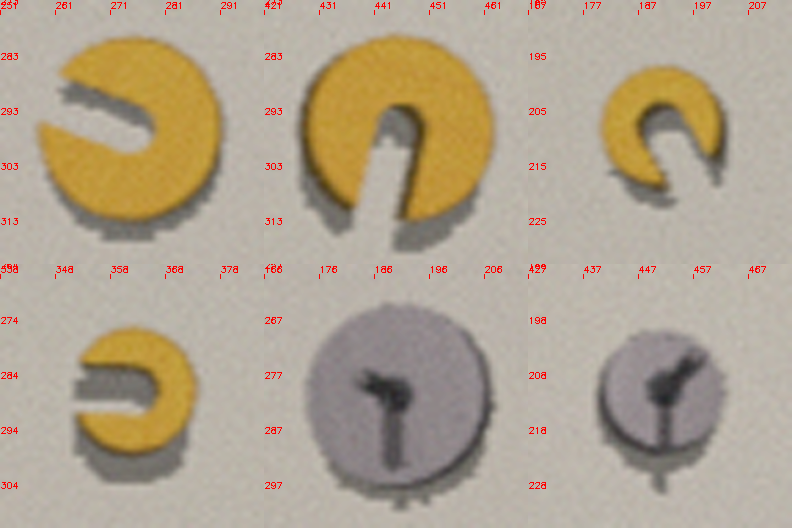

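View pics/scenec.png

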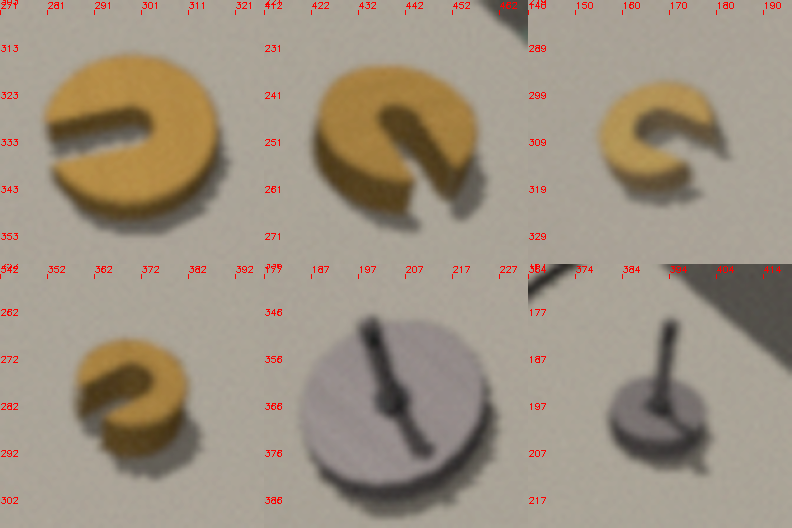

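```bash
cat > h.py <<'E'
import cv2,numpy as np,pickle
from scipy.optimize import minimize
def proj(f,P,T=None):
    T=f["cam_to_world"] if T is None else T
    p=(np.asarray(P,float)-T[:3,3])@T[:3,:3]
    return np.stack([f["cx"]+f["fx"]*p[:,0]/-p[:,2], f["cy"]-f["fy"]*p[:,1]/-p[:,2]],1)
def ray(f,u,v,z,T=None):
    T=f["cam_to_world"] if T is None else T
    d=T[:3,:3]@np.array([(u-f["cx"])/f["fx"],-(v-f["cy"])/f["fy"],-1.])
    return T[:3,3]+d*(z-T[2,3])/d[2]
def outline(x,y,a,R,z,slot=True):
    if slot:
        t0=np.arcsin(7.5/R); t=np.linspace(t0,2*np.pi-t0,80)
        p=np.stack([R*np.cos(t),R*np.sin(t)],1)
        t=np.linspace(-np.pi/2,-3*np.pi/2,20)
        p=np.vstack([p,np.stack([7.5*np.cos(t),7.5*np.sin(t)],1)])
    else:
        t=np.linspace(0,2*np.pi,90); p=np.stack([R*np.cos(t),R*np.sin(t)],1)
    c,s=np.cos(a),np.sin(a)
    p=p@np.array([[c,s],[-s,c]])+[x,y]
    return np.column_stack([p,np.full(len(p),z)])
def render(px,u0,v0,n,k=6):
    q=np.round(((px-[u0,v0]+.5)*k)*16).astype(np.int32)
    m=np.zeros((n*k,n*k),np.uint8); cv2.fillPoly(m,[q],255,shift=4)
    return cv2.resize(m,(n,n),interpolation=cv2.INTER_AREA)/255.
def fit(f,mask,guess,R,z,slot=True,T=None,n=60):
    best=None
    c=proj(f,[[guess[0],guess[1],z]],T)[0]; u0,v0=int(c[0])-n//2,int(c[1])-n//2
    M=mask[v0:v0+n,u0:u0+n].astype(float)
    def cost(p): return np.abs(render(proj(f,outline(p[0],p[1],p[2],R,z,slot),T),u0,v0,n)-M).sum()
    for a in ([guess[2]] if slot else [0]):
        r=minimize(cost,[guess[0],guess[1],a],method="Nelder-Mead",options=dict(initial_simplex=np.array([[guess[0],guess[1],a],[guess[0]+4,guess[1],a],[guess[0],guess[1]+4,a],[guess[0],guess[1],a+.15]]),xatol=.02,fatol=.01))
    return r.x,r.fun,M.sum()
E
python3 - <<'E'
from h import *
from plant import eyes
for cam,cc in (("top",{"LT":(445,297),"Lt":(275,297),"ST":(362,288),"St":(191,209),"LH":(190,281),"SH":(451,212)}),("scene",{"LT":(440,249),"Lt":(299,331),"ST":(370,275),"St":(168,305),"LH":(205,366),"SH":(392,199)})):
    f=eyes.grab_frame(cam); im=f["image"]; hsv=cv2.cvtColor(im,cv2.COLOR_RGB2HSV)
    al={"LT":-1.7,"Lt":1.25,"ST":1.5,"St":-2.2} # guess world angle; refined below
    for k,(u,v) in cc.items():
        R=28 if k[0]=="L" else 19
        if k[1]=="H":
            z=12;x0=ray(f,u,v,z); 
            g=im.mean(2); bri=np.median(g[v-40:v+40,u-40:u+40])
            m=(g<bri*.9)&(g>bri*.6)&(hsv[:,:,1]<60)
            print(cam,k,fit(f,m,(x0[0],x0[1],0),R,z,False), "click",x0[:2]); continue
        z=20 if k[1]=="T" else 12
        x0=ray(f,u,v,z)
        ref=np.percentile(hsv[v-20:v+20,u-20:u+20,2][hsv[v-20:v+20,u-20:u+20,1]>120],80)
        m=(hsv[:,:,1]>110)&(hsv[:,:,2]>ref*.8)
        b=min((fit(f,m,(x0[0],x0[1],a),R,z) for a in np.arange(-3,3.2,.7)),key=lambda r:r[1])
        print(cam,k,b)
E
```

```text
top LT (array([ 458.94942146, -338.11112274,   -3.40672343]), np.float64(68.12156862745098), np.float64(672.0))
top Lt (array([455.49663839, -54.5895967 ,   1.24179671]), np.float64(66.6156862745098), np.float64(652.0))
top ST (array([ 473.14036888, -200.57073306,    1.57544166]), np.float64(39.2235294117647), np.float64(250.0))
top St (array([604.44969401,  92.55063098,   3.69291893]), np.float64(42.317647058823525), np.float64(222.0))
top LH (array([ 4.79542528e+02,  8.87523545e+01, -7.05069086e-02]), np.float64(224.10196078431375), np.float64(876.0)) click [477.87302442  87.17230205]
top SH (array([ 6.05367695e+02, -3.52765336e+02,  8.12682241e-02]), np.float64(177.48627450980393), np.float64(395.0)) click [ 601.99506834 -352.25813108]
scene LT (array([ 461.22865596, -337.2886772 ,   -3.35825074]), np.float64(60.13333333333333), np.float64(472.0))
scene Lt (array([458.50116602, -53.70355012,   1.24808366]), np.float64(85.2235294117647), np.float64(675.0))
scene ST (array([ 475.4500452 , -199.03539155,    1.5623376 ]), np.float64(47.27058823529411), np.float64(199.0))
scene St (array([606.56749207,  93.58370732,   3.67431177]), np.float64(60.9607843137255), np.float64(203.0))
scene LH (array([4.81926448e+02, 8.92640340e+01, 8.16884307e-03]), np.float64(489.7450980392157), np.float64(842.0)) click [478.49056925  88.96681798]
scene SH (array([ 6.08802029e+02, -3.52792016e+02, -5.01290117e-02]), np.float64(246.54901960784315), np.float64(329.0)) click [ 602.8229753  -350.29803996]
```

```bash
cat > go.py <<'E'
import sys,numpy as np
from plant import bot
def plan(x,y,z,th):
    s=bot.sense(); R=s["tool_rot"]; p=s["eef_pos"]
    sh=R.T@(np.array([x,y,z])-p)/1000
    c=np.arctan2(R[1,0],R[0,0]); t=(c-th+np.pi)%(2*np.pi)-np.pi
    print("t",round(s["time_s"],2),"pos",p.round(1),"th",c.round(3),"q",np.round(s["joint_positions"],2),"F",s["wrist_force"].round(1),"w",round(s["grip_width"],1))
    print("shift",sh.round(4),"turn",round(t,3))
plan(*map(float,sys.argv[1:5]))
E
python3 go.py 460 -337.7 150 -0.24
```

```text
t 0.25 pos [ 227.6 -582.   250. ] th 0.373 q [ 1.13  0.52 -0.04  1.6   0.02  1.02 -0.11] F [ 0.   0.6 -0.4] w 85.4
shift [ 0.3054 -0.1428  0.1001] turn 0.613
```

```bash
python3 -m handwheel '[[[0.305,-0.143,0.1],0.613],[[0.305,-0.143,0.1],0.613],[[0.305,-0.143,0.1],0.613],[[0.305,-0.143,0.1],0.613],[[0.305,-0.143,0.1],0.613],[[0.305,-0.143,0.1],0.613],[[0.305,-0.143,0.1],0.613],[[0.305,-0.143,0.1],0.613],[[0.305,-0.143,0.1],0.613],[[0.305,-0.143,0.1],0.613],[[0.305,-0.143,0.1],0.613],[[0.305,-0.143,0.1],0.613]]' 0
cat > wr.py <<'E'
import sys
from h import *
from plant import bot,eyes
def wrist(name):
    s=bot.sense(); f=eyes.grab_frame("wrist")
    B=np.eye(4);B[:3,:3]=s["tool_rot"];B[:3,3]=s["eef_pos"]
    f["cam_to_world"]=B@f["mount"]
    cv2.imwrite(f"pics/{name}.png",f["image"][:,:,::-1])
    return s,f
def discfit(f,x,y,R,z,angs,n=200):
    im=f["image"];hsv=cv2.cvtColor(im,cv2.COLOR_RGB2HSV)
    c=proj(f,[[x,y,z]])[0].astype(int); u,v=c
    w=hsv[max(v-40,0):v+40,max(u-40,0):u+40]; ref=np.percentile(w[:,:,2][w[:,:,1]>120],80)
    m=(hsv[:,:,1]>110)&(hsv[:,:,2]>ref*.75)
    m=np.pad(m,200); g=dict(f); g["cx"]=f["cx"]+200; g["cy"]=f["cy"]+200
    return min((fit(g,m,(x,y,a),R,z,n=n) for a in angs),key=lambda r:r[1])
E
python3 go.py 460 -337.7 150 -0.24
python3 - <<'E'
from wr import *
s,f=wrist("w1"); print(s["eef_pos"]); print(discfit(f,460,-337.7,28,20,[2.7,2.9,3.1]))
E
```

```text
time_s: 1.25
eef_pos: [459.1, -338.2, 150.2]
tool_rot: [[0.971, -0.238, -0.0], [-0.238, -0.971, 0.0], [-0.0, 0.0, -1.0]]
wrist_force: [-0.6, -0.5, 0.5]
grip_width: 85.0
t 1.25 pos [ 459.1 -338.2  150.2] th -0.241 q [ 0.48  0.56  0.07  1.84 -0.05  0.74 -1.23] F [-0.6 -0.5  0.5] w 85.0
shift [ 0.0007 -0.0007  0.0002] turn -0.001
[ 459.11156354 -338.23770836  150.19154045]
(array([ 459.94046307, -337.90112893,    2.9159313 ]), np.float64(165.29019607843136), np.float64(2922.0))
```

View pics/w1.png

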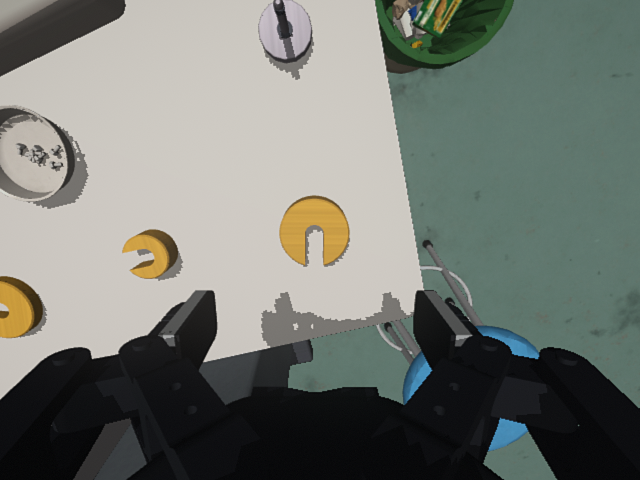

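The wrist view puts the large thick disc at about (315,230), slot pointing down the picture. The fit (459.9, -337.9, 2.916) agrees with the mean of the two fixed cameras, so I descend.

```bash
python3 -m handwheel '[[[0.0008,-0.0005,0.06],-0.012],[[0.0008,-0.0005,0.1],-0.012],[[0.0008,-0.0005,0.12],-0.012],[[0.0008,-0.0005,0.126],-0.012],[[0.0008,-0.0005,0.126],-0.012],[[0.0008,-0.0005,0.126],-0.012]]'
python3 -m handwheel '[[[0,0,0],0],[[0,0,0],0],[[0,0,0],0],[[0,0,0],0],[[0,0,0],0],[[0,0,0],0],[[0,0,0],0],[[0,0,0],0]]' 255
python3 - <<'E'
from wr import *
f=eyes.grab_frame("scene"); im=f["image"]; c=im[190:310,360:520]; cv2.imwrite("pics/s2.png",cv2.resize(c,(800,600),interpolation=cv2.INTER_CUBIC)[:,:,::-1])
s,f=wrist("w2")
E
python3 go.py 460 -337.7 150 -0.24
```

```text
time_s: 1.8
eef_pos: [459.8, -339.4, 25.8]
tool_rot: [[0.974, -0.229, 0.0], [-0.229, -0.974, -0.001], [0.001, 0.001, -1.0]]
wrist_force: [-0.1, 0.3, 0.6]
grip_width: 85.5
time_s: 2.47
eef_pos: [460.8, -340.0, 28.3]
tool_rot: [[0.973, -0.229, 0.003], [-0.229, -0.973, -0.002], [0.004, 0.002, -1.0]]
wrist_force: [-4.6, 3.7, 26.9]
grip_width: 53.3
t 2.57 pos [ 460.8 -340.    28.3] th -0.231 q [ 0.5   0.76  0.04  1.88 -0.06  0.5  -1.22] F [-4.   3.9 26.7] w 53.2
shift [-0.0009 -0.0018 -0.1217] turn 0.009
```

View pics/s2.png

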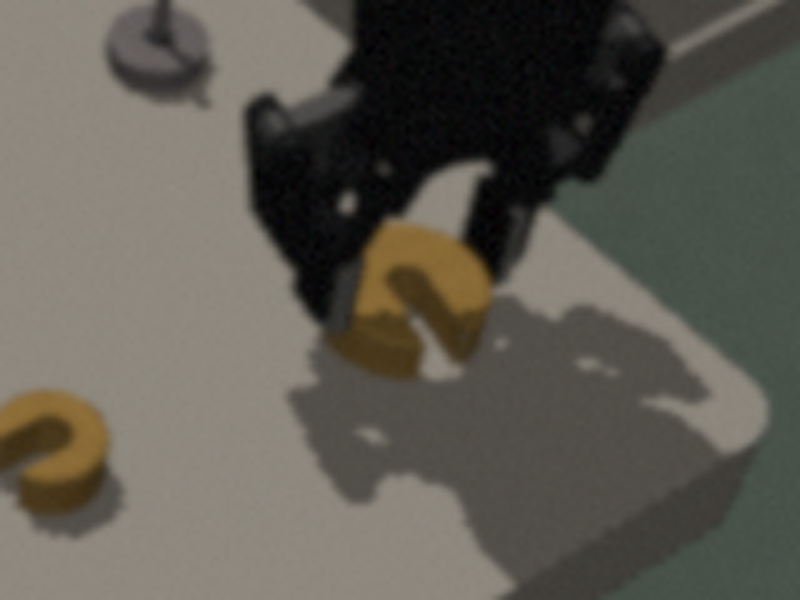

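View pics/w2.png

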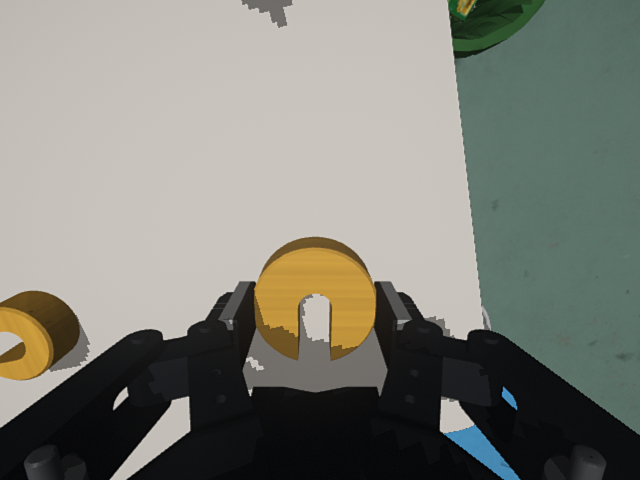

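The tips grip the disc's upper half and the closing swing pushed it down (27 N upward on the tool). I lift and check that it hangs level.

```bash
python3 -m handwheel '[[[0,0,-0.01],0],[[0,0,-0.03],0],[[0,0,-0.06],0],[[0,0,-0.08],0],[[0,0,-0.08],0],[[0,0,-0.08],0]]'
python3 - <<'E'
from wr import *
f=eyes.grab_frame("scene"); im=f["image"]; c=im[130:310,320:560]; cv2.imwrite("pics/s3.png",cv2.resize(c,(800,600),interpolation=cv2.INTER_CUBIC)[:,:,::-1])
s,f=wrist("w3")
E
python3 go.py 480 89 120 1.245
```

```text
time_s: 3.07
eef_pos: [461.1, -340.1, 109.7]
tool_rot: [[0.973, -0.229, 0.005], [-0.229, -0.973, -0.004], [0.006, 0.002, -1.0]]
wrist_force: [-0.6, 1.0, -4.1]
grip_width: 52.9
t 3.17 pos [ 460.2 -339.5  107.8] th -0.231 q [ 0.49  0.63  0.06  1.86 -0.05  0.65 -1.22] F [-0.1 -0.5 -5.1] w 53.0
shift [-0.0786 -0.4216 -0.013 ] turn -1.476
```

View pics/s3.png

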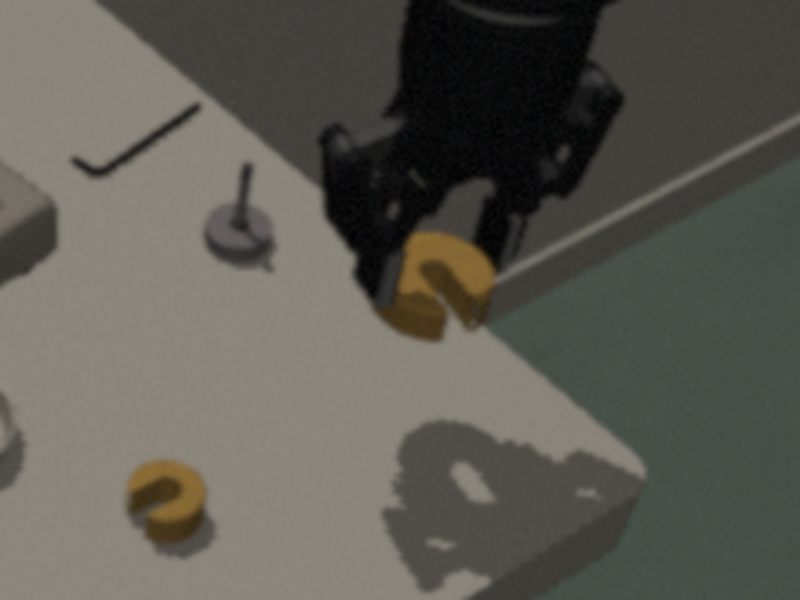

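View pics/w3.png

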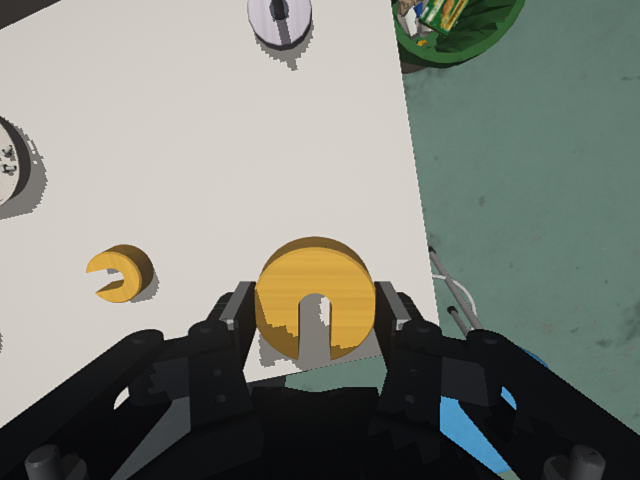

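```bash
cat > held.py <<'E'
import sys
from wr import *
def held(name,R,h,save=True):
    """fit held disc's top face in tool frame: x,y,zt(top),(angle) from far rim edge + slot"""
    f=eyes.grab_frame("wrist"); cv2.imwrite(f"pics/{name}.png",f["image"][:,:,::-1])
    hsv=cv2.cvtColor(f["image"],cv2.COLOR_RGB2HSV)
    m=((hsv[:,:,1]>110)&(hsv[:,:,0]>12)&(hsv[:,:,0]<28)).astype(np.uint8)
    return f,m
if __name__=="__main__":
    name,R,h=sys.argv[1],float(sys.argv[2]),float(sys.argv[3])
    f,m=held(name,R,h); T=f["mount"]
    # silhouette of extruded disc (union of top & bottom faces), tool frame, slot along -x or +x
    sg=float(sys.argv[4]); n=200
    c=proj(f,[[0,0,5]],T)[0].astype(int); u0,v0=c[0]-n//2,c[1]-n//2
    m=np.pad(m,200)[v0+200:v0+200+n,u0+200:u0+200+n].astype(float)
    lab=cv2.connectedComponentsWithStats(m.astype(np.uint8))
    k=1+np.argmax(lab[2][1:,4]); m=(lab[1]==k).astype(float)
    def cost(p):
        M=np.zeros((n,n))
        for z in np.linspace(0,h,6):
            M=np.maximum(M,render(proj(f,outline(p[0],p[1],p[3]+(np.pi if sg<0 else 0),R,p[2]+z),T),u0,v0,n,3))
        return np.abs(M-m).sum()
    best=None
    for z0 in (5,12,18):
        g=np.array([0,0,z0,0.]); S=np.vstack([g,g+[3,0,0,0],g+[0,3,0,0],g+[0,0,6,0],g+[0,0,0,.1]])
        r=minimize(cost,g,method="Nelder-Mead",options=dict(initial_simplex=S,xatol=.02,fatol=.02,maxfev=400))
        if best is None or r.fun<best.fun: best=r
    print("disc in tool frame: x,y,top z,angle",best.x.round(2),"underside z",round(best.x[2]+h,1),"cost",best.fun.round(0),m.sum())
E
python3 held.py w4 28 20 -1
```

```text
disc in tool frame: x,y,top z,angle [-3.08  0.06 12.21  0.02] underside z 32.2 cost 259.0 10166.0
```

```bash
python3 go.py 454 13 115 1.245
```

```text
t 3.22 pos [ 460.1 -339.4  107.4] th -0.231 q [ 0.49  0.63  0.06  1.86 -0.05  0.65 -1.22] F [-0.5 -0.2 -4. ] w 53.1
shift [-0.0865 -0.3417 -0.0082] turn -1.476
```

```bash
python3 -m handwheel '[[[-0.0865,-0.3417,-0.008],-1.476],[[-0.0865,-0.3417,-0.008],-1.476],[[-0.0865,-0.3417,-0.008],-1.476],[[-0.0865,-0.3417,-0.008],-1.476],[[-0.0865,-0.3417,-0.008],-1.476],[[-0.0865,-0.3417,-0.008],-1.476],[[-0.0865,-0.3417,-0.008],-1.476],[[-0.0865,-0.3417,-0.008],-1.476],[[-0.0865,-0.3417,-0.008],-1.476],[[-0.0865,-0.3417,-0.008],-1.476],[[-0.0865,-0.3417,-0.008],-1.476],[[-0.0865,-0.3417,-0.008],-1.476]]'
python3 -m handwheel '[[[0,0,0],0],[[0,0,0],0]]'
python3 - <<'E'
from wr import *
s,f=wrist("w5"); pickle.dump(f,open("w5.pkl","wb"))
print(s["eef_pos"],proj(f,[[480.7,89,0],[480.7,89,12],[480.7,89,58]]).round(1))
E
```

```text
time_s: 4.22
eef_pos: [453.4, 13.6, 114.0]
tool_rot: [[0.312, 0.95, 0.0], [0.95, -0.312, -0.001], [-0.001, 0.001, -1.0]]
wrist_force: [-0.7, -1.5, -3.6]
grip_width: 53.0
time_s: 4.38
eef_pos: [452.9, 13.6, 113.2]
tool_rot: [[0.315, 0.949, -0.001], [0.949, -0.315, -0.001], [-0.001, -0.001, -1.0]]
wrist_force: [0.4, 0.3, -3.7]
grip_width: 52.9
[452.94386583  13.55370741 113.21994924] [[319.7 126.7]
 [320.  125.6]
 [321.3 120.3]]
```

View pics/w5.png

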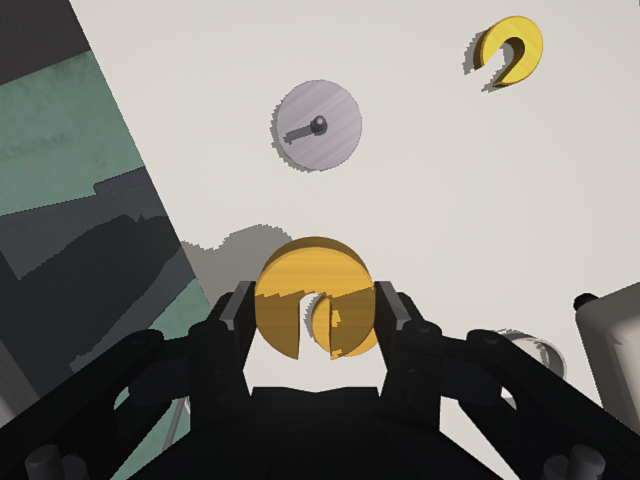

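```bash
python3 - <<'E'
from h import *
f=pickle.load(open("w5.pkl","rb"))
print(ray(f,319,125,12),ray(f,319.5,122.5,57))
x=np.array([.317,.949])
H=ray(f,319,125,12)[:2]; print(H+2*x)
E
python3 go.py 481 91 100 1.245
```

```text
[480.22792086  89.57320797  12.        ] [479.51958565  88.34592935  57.        ]
[480.86192086  91.47120797]
t 4.43 pos [453.1  13.5 113.4] th 1.249 q [ 0.09  0.49 -0.32  2.14  0.29  0.55 -0.77] F [-0.6 -0.4 -4.7] w 52.9
shift [0.0824 0.002  0.0133] turn 0.004
```

```bash
python3 -m handwheel '[[[0.0824,0.0018,0.0],0.004],[[0.0824,0.0018,0.0],0.004],[[0.0824,0.0018,0.0],0.004],[[0.0824,0.0018,0.02],0.004],[[0.0824,0.0018,0.02],0.004],[[0.0824,0.0018,0.02],0.004]]'
python3 - <<'E'
from wr import *
f=eyes.grab_frame("scene"); im=f["image"]; c=im[270:420,120:320]; cv2.imwrite("pics/s6.png",cv2.resize(c,(800,600),interpolation=cv2.INTER_CUBIC)[:,:,::-1])
s,f=wrist("w6");im=f["image"]; cv2.imwrite("pics/w6c.png",cv2.resize(im[220:380,220:420],(800,640))[:600,:,::-1])
print(s["eef_pos"])
E
```

```text
time_s: 4.93
eef_pos: [480.0, 90.8, 92.7]
tool_rot: [[0.322, 0.947, -0.003], [0.947, -0.322, -0.002], [-0.003, -0.003, -1.0]]
wrist_force: [-0.0, -0.1, -4.7]
grip_width: 52.9
[480.47392212  90.73658429  93.30173232]
```

View pics/s6.png

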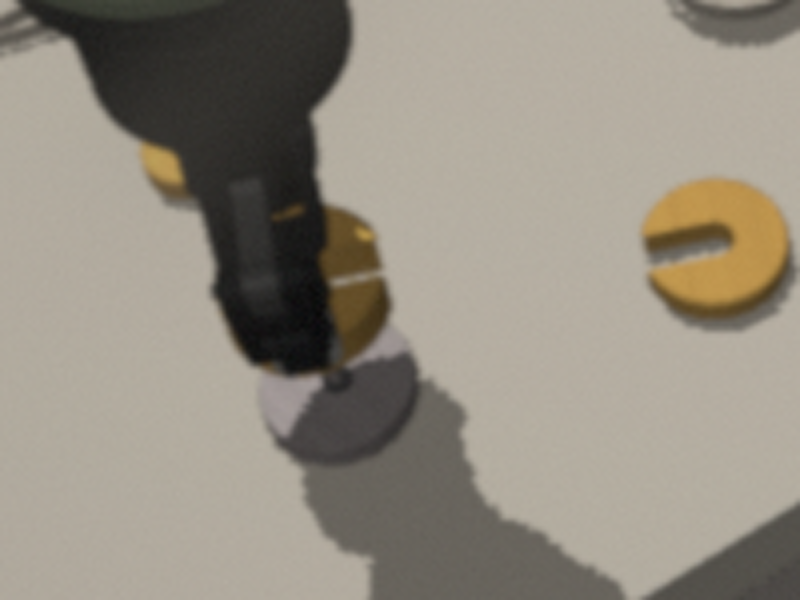

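View pics/w6c.png

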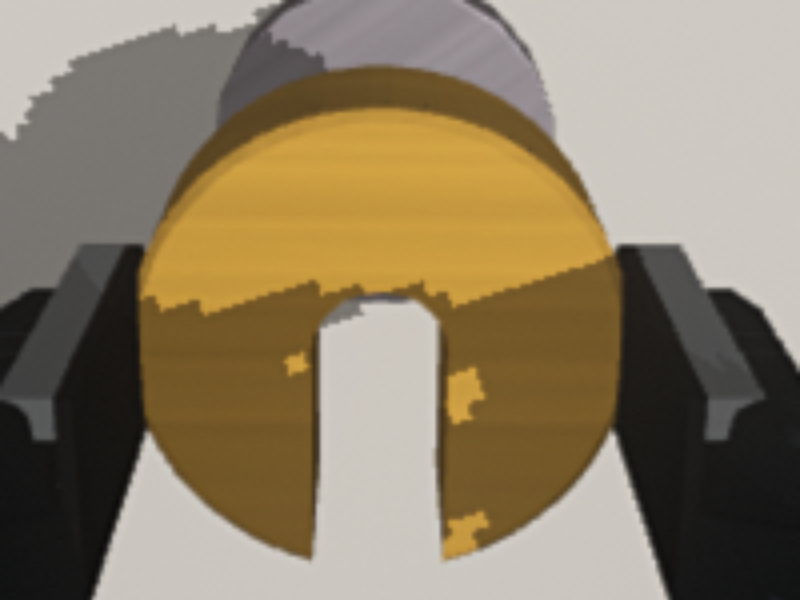

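The wrist view shows the disc held square, plate (218–553) and disc (140–620) concentric in the jaw direction. I lower in stages, watching the force.

```bash
python3 -m handwheel '[[[0,0,0.004],0],[[0,0,0.008],0],[[0,0,0.012],0],[[0,0,0.016],0],[[0,0,0.018],0]]'
python3 - <<'E'
from wr import *
s,f=wrist("w7");im=f["image"]; cv2.imwrite("pics/w7c.png",cv2.resize(im[220:380,220:420],(800,640))[:600,:,::-1])
print(s["eef_pos"],s["wrist_force"])
E
```

```text
time_s: 5.45
eef_pos: [480.6, 90.6, 75.1]
tool_rot: [[0.322, 0.947, -0.002], [0.947, -0.322, -0.001], [-0.002, -0.001, -1.0]]
wrist_force: [-1.2, -0.0, -4.1]
grip_width: 52.8
[480.55949752  90.62915816  75.09162363] [-1.23949192 -0.01756282 -4.08651144]
```

View pics/w7c.png

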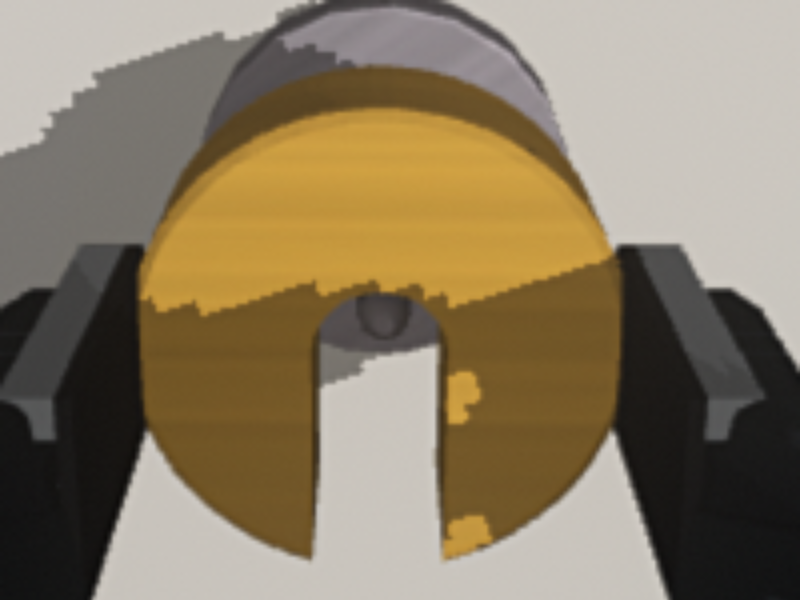

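Run:
```python
from wr import *
f=eyes.grab_frame("wrist"); T=f["mount"]
print("tip in tool",ray(f,315.3,298,17,T))
# slot inner end in tool, for assumed top-face z
for zt in (8.3,10,12.2):
    print(zt,"slot apex",ray(f,220+378/4,220+294/4,zt,T),"far rim",ray(f,220+380/4,220+108/4,zt,T))
```

```text
tip in tool [-0.01988051 -0.4552791  17.        ]
8.3 slot apex [ 6.30075578 -0.82913541  8.3       ] far rim [27.33105229 -0.62705839  8.3       ]
10 slot apex [ 5.50876427 -0.82858812 10.        ] far rim [26.81077068 -0.62390028 10.        ]
12.2 slot apex [ 4.48383407 -0.82787986 12.2       ] far rim [26.13746507 -0.61981331 12.2       ]
```

```bash
python3 -m handwheel '[[[0.001,0,0.006],0],[[0.001,0,0.012],0],[[0.001,0,0.018],0],[[0.001,0,0.024],0],[[0.001,0,0.029],0],[[0.001,0,0.031],0],[[0.001,0,0.032],0],[[0.001,0,0.032],0]]'
```

```text
time_s: 6.22
eef_pos: [480.7, 91.6, 43.0]
tool_rot: [[0.321, 0.947, -0.002], [0.947, -0.321, -0.001], [-0.002, -0.002, -1.0]]
wrist_force: [0.4, -1.2, -4.3]
grip_width: 53.0
```

```bash
python3 -m handwheel '[[[0,0,0.001],0],[[0,0,0.002],0],[[0,0,0.002],0]]';python3 -m handwheel '[[[0,0,0.0005],0],[[0,0,0.001],0],[[0,0,0.001],0]]'
```

```text
time_s: 6.47
eef_pos: [480.7, 91.6, 41.0]
tool_rot: [[0.321, 0.947, -0.002], [0.947, -0.321, -0.001], [-0.002, -0.002, -1.0]]
wrist_force: [-0.2, 0.8, -3.8]
grip_width: 52.6
time_s: 6.72
eef_pos: [480.8, 91.6, 40.5]
tool_rot: [[0.321, 0.947, -0.002], [0.947, -0.321, -0.002], [-0.002, -0.001, -1.0]]
wrist_force: [-5.5, 0.0, 9.3]
grip_width: 53.0
```

```bash
python3 -m handwheel '[[[0,0,0],0],[[0,0,0],0],[[0,0,0],0],[[0,0,0],0],[[0,0,0],0]]' 0
python3 -m handwheel '[[[0,0,-0.02],0],[[0,0,-0.05],0],[[0,0,-0.08],0],[[-0.04,0,-0.08],0],[[-0.08,0,-0.08],0],[[-0.08,0,-0.08],0]]'
python3 - <<'E'
from wr import *
s,f=wrist("w8"); print(s["eef_pos"],discfit(f,480.4,89.3,28,32,[1.245+np.pi])); pickle.dump((s,f),open("w8.pkl","wb"))
cv2.imwrite("pics/w8.png",cv2.resize(f["image"][40:280,160:480],(800,600))[:,:,::-1])
E
```

```text
time_s: 7.13
eef_pos: [480.9, 91.5, 40.5]
tool_rot: [[0.321, 0.947, -0.002], [0.947, -0.321, -0.002], [-0.002, -0.001, -1.0]]
wrist_force: [0.8, 0.3, 0.2]
grip_width: 85.9
time_s: 7.63
eef_pos: [452.8, 9.2, 120.8]
tool_rot: [[0.328, 0.945, -0.003], [0.945, -0.328, -0.005], [-0.006, -0.002, -1.0]]
wrist_force: [0.4, -1.1, -1.0]
grip_width: 85.9
[452.82851697   9.16461944 120.82959367] (array([479.50463445,  90.30521271,   4.36802968]), np.float64(466.40784313725493), np.float64(5416.0))
```

View pics/w8.png

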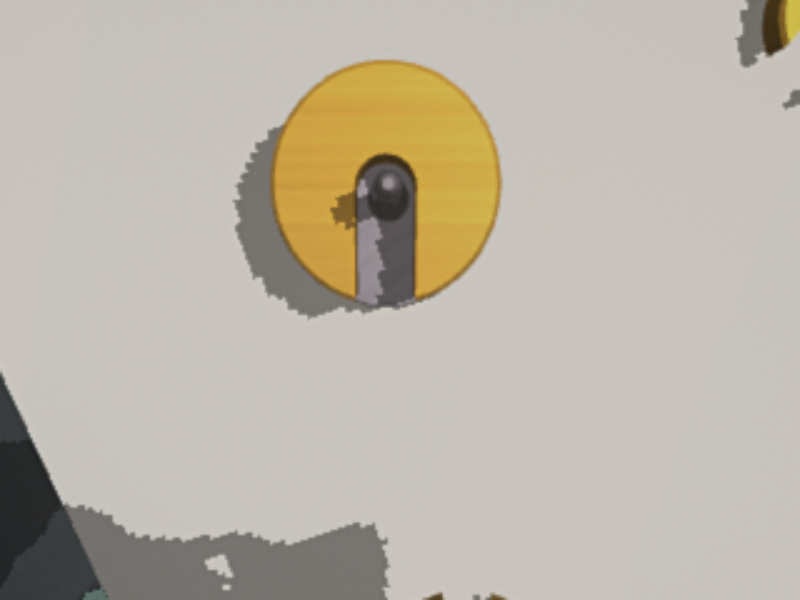

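The large thick disc sits flat on its plate with the rod at the slot's inner end (crop (385,190)), centred to about 1 mm. Now the large thin disc.

```bash
python3 go.py 457 -54.1 120 1.245
```

```text
t 7.68 pos [454.2  12.2 120.9] th 1.238 q [ 0.1   0.48 -0.33  2.13  0.29  0.57 -0.77] F [0.4 1.2 0.4] w 85.7
shift [-0.0618  0.0243  0.0011] turn -0.007
```

```bash
python3 -m handwheel '[[[-0.0618,0.0243,0],-0.007],[[-0.0618,0.0243,0],-0.007],[[-0.0618,0.0243,0],-0.007],[[-0.0618,0.0243,0],-0.007],[[-0.0618,0.0243,0],-0.007]]' 50
python3 - <<'E'
from wr import *
s,f=wrist("w9"); print(s["eef_pos"],s["grip_width"],discfit(f,457,-54.1,28,12,[1.245]))
E
python3 go.py 457 -54.1 20 1.245
```

```text
time_s: 8.1
eef_pos: [457.2, -53.4, 121.0]
tool_rot: [[0.32, 0.948, -0.002], [0.948, -0.32, -0.003], [-0.003, -0.001, -1.0]]
wrist_force: [0.3, 0.2, 0.1]
grip_width: 68.8
[457.17333369 -53.36666846 121.04493886] 68.82738867172213 (array([456.28525262, -53.7054756 ,   1.24458431]), np.float64(847.4078431372548), np.float64(2682.0))
t 8.15 pos [457.2 -53.  121.1] th 1.247 q [ 0.24  0.49 -0.33  2.12  0.29  0.58 -0.62] F [-0.5  1.   0.4] w 68.7
shift [-0.0008  0.0003  0.1011] turn 0.002
```

View pics/w9.png

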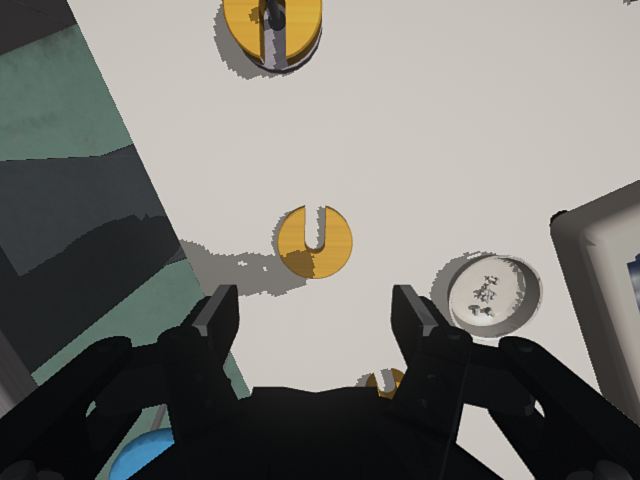

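The wrist view shows the thin disc at (314,241) with its slot up the picture, squarely between the jaws. I descend and close.

```bash
python3 -m handwheel '[[[-0.0008,0,0.04],0.002],[[-0.0008,0,0.07],0.002],[[-0.0008,0,0.09],0.002],[[-0.0008,0,0.098],0.002],[[-0.0008,0,0.101],0.002],[[-0.0008,0,0.101],0.002]]'
python3 -m handwheel '[[[0,0,0],0],[[0,0,0],0],[[0,0,0],0],[[0,0,0],0],[[0,0,0],0],[[0,0,0],0]]' 255
python3 -m handwheel '[[[0,0,-0.02],0],[[0,0,-0.05],0],[[0,0,-0.09],0],[[0,0,-0.1],0],[[0,0,-0.1],0]]'
python3 held.py w10 28 12 1; python3 go.py 480 89 125 1.245
```

```text
time_s: 8.65
eef_pos: [456.8, -53.3, 20.1]
tool_rot: [[0.319, 0.948, -0.003], [0.948, -0.319, -0.003], [-0.003, -0.002, -1.0]]
wrist_force: [0.2, 0.7, -1.1]
grip_width: 68.7
time_s: 9.15
eef_pos: [457.4, -52.9, 21.7]
tool_rot: [[0.319, 0.948, -0.001], [0.948, -0.319, -0.002], [-0.002, 0.0, -1.0]]
wrist_force: [-4.4, 3.4, 12.6]
grip_width: 52.9
time_s: 9.57
eef_pos: [459.2, -53.1, 125.3]
tool_rot: [[0.32, 0.947, 0.006], [0.947, -0.32, -0.003], [-0.001, 0.006, -1.0]]
wrist_force: [0.5, 0.2, -1.4]
grip_width: 52.5
disc in tool frame: x,y,top z,angle [-3.39 -1.   13.97  0.02] underside z 26.0 cost 389.0 9247.0
t 9.62 pos [458.3 -53.1 123.5] th 1.245 q [ 0.25  0.48 -0.34  2.12  0.3   0.58 -0.63] F [-0.8  0.6 -2.9] w 52.4
shift [ 0.1415 -0.0249 -0.0019] turn 0.0
```

View pics/w10.png

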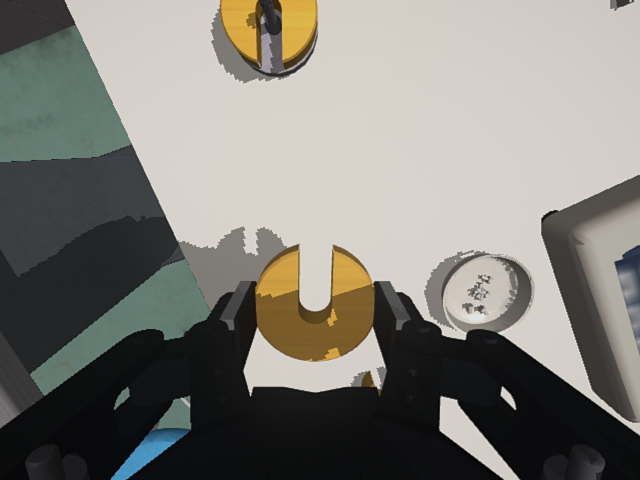

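Run:
```python
from h import *
from plant import eyes
f=eyes.grab_frame("wrist");T=f["mount"]
cv2.imwrite("pics/w11.png",cv2.resize(f["image"][225:375,220:420],(800,600))[:,:,::-1])
for zt in (8,9.7,11): print(zt,"near rim+28",ray(f,315,362,zt,T)[0]+28,"apex+7.5",ray(f,315,323,zt,T)[0]+7.5)
```

```text
8 near rim+28 0.19937695074916917 apex+7.5 -0.28650513874436
9.7 near rim+28 -1.0359867755130239 apex+7.5 -1.2627070618777054
11 near rim+28 -1.9806766838311205 apex+7.5 -2.009214414862001
```

View pics/w11.png

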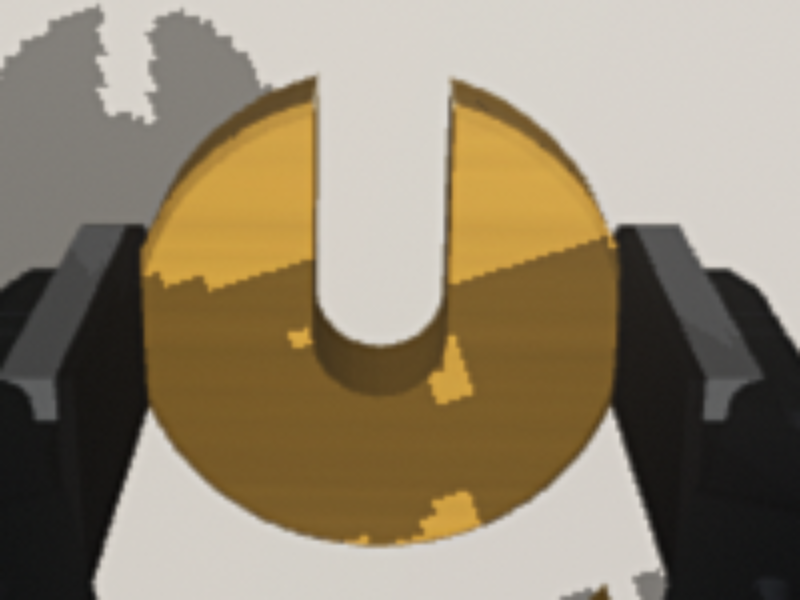

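```bash
python3 go.py 480.5 91.2 90 1.245; python3 -m handwheel '[[[0.1435,-0.0251,0],0],[[0.1435,-0.0251,0],0],[[0.1435,-0.0251,0],0],[[0.1435,-0.0251,0],0],[[0.1435,-0.0251,0.02],0],[[0.1435,-0.0251,0.032],0],[[0.1435,-0.0251,0.034],0],[[0.1435,-0.0251,0.034],0]]'; python3 go.py 480.5 91.2 75 1.245
```

```text
t 9.67 pos [457.6 -53.  122.2] th 1.245 q [ 0.25  0.49 -0.34  2.12  0.3   0.58 -0.63] F [-0.2 -0.1 -2.1] w 52.5
shift [ 0.144  -0.0245  0.0318] turn 0.0
time_s: 10.33
eef_pos: [478.7, 90.8, 86.4]
tool_rot: [[0.319, 0.948, -0.002], [0.948, -0.319, -0.004], [-0.004, -0.001, -1.0]]
wrist_force: [1.0, -0.6, -1.8]
grip_width: 52.6
t 10.33 pos [478.7  90.8  86.4] th 1.246 q [-0.08  0.58 -0.31  2.07  0.33  0.54 -0.95] F [ 1.  -0.6 -1.8] w 52.6
shift [0.001  0.0015 0.0114] turn 0.001
```

```bash
python3 -m handwheel '[[[0.001,0.0015,0],0],[[0.001,0.0015,0.003],0],[[0.001,0.0015,0.007],0],[[0.001,0.0015,0.011],0],[[0.001,0.0015,0.011],0]]'
python3 - <<'E'
from wr import *
s,f=wrist("w12");im=f["image"]; cv2.imwrite("pics/w12c.png",cv2.resize(im[225:375,220:420],(800,600))[:,:,::-1])
print(s["eef_pos"],s["wrist_force"])
E
```

```text
time_s: 10.75
eef_pos: [480.2, 91.0, 74.8]
tool_rot: [[0.32, 0.948, -0.003], [0.948, -0.32, -0.004], [-0.004, -0.001, -1.0]]
wrist_force: [-0.9, -0.5, -2.1]
grip_width: 52.6
[480.21057024  90.97003338  74.80053674] [-0.88449406 -0.4534033  -2.06628887]
```

View pics/w12c.png

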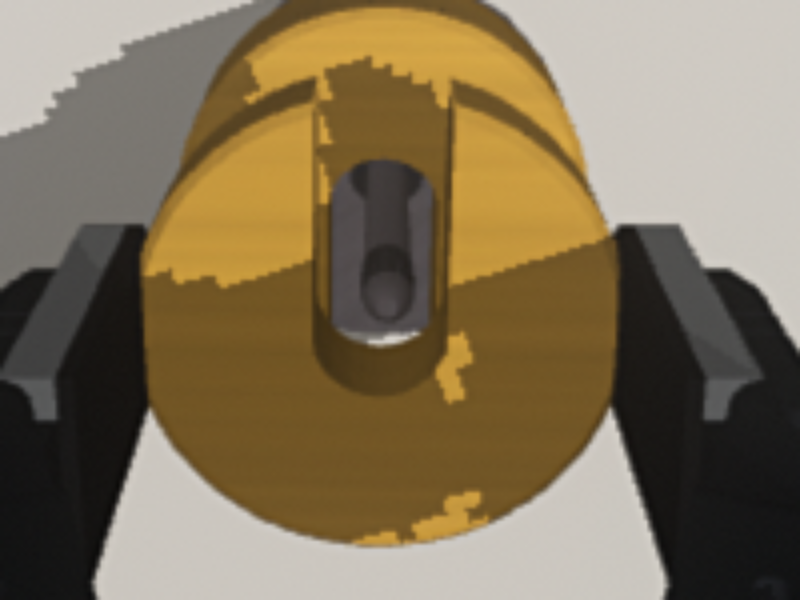

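The rod tip shows inside the thin disc's slot near its inner end (crop (388,290)), under 1 mm off centre. I lower it onto the thick disc.

```bash
python3 -m handwheel '[[[0.0006,0.0005,0.004],0],[[0.0006,0.0005,0.009],0],[[0.0006,0.0005,0.014],0],[[0.0006,0.0005,0.018],0],[[0.0006,0.0005,0.019],0],[[0.0006,0.0005,0.02],0],[[0.0006,0.0005,0.02],0]]'
python3 -m handwheel '[[[0,0,0.0005],0],[[0,0,0.001],0],[[0,0,0.0015],0],[[0,0,0.0015],0]]'
```

```text
time_s: 11.38
eef_pos: [480.8, 91.4, 54.9]
tool_rot: [[0.319, 0.948, -0.003], [0.948, -0.319, -0.004], [-0.004, -0.001, -1.0]]
wrist_force: [-0.0, 0.3, -1.6]
grip_width: 52.9
time_s: 11.72
eef_pos: [480.9, 91.4, 53.8]
tool_rot: [[0.319, 0.948, -0.002], [0.948, -0.319, -0.004], [-0.004, -0.001, -1.0]]
wrist_force: [-2.4, -0.2, 7.9]
grip_width: 52.7
```

```bash
python3 -m handwheel '[[[0,0,0],0],[[0,0,0],0],[[0,0,0],0],[[0,0,0],0],[[0,0,0],0]]' 0
python3 -m handwheel '[[[0,0,-0.02],0],[[0,0,-0.05],0],[[0,0,-0.08],0],[[-0.04,0,-0.08],0],[[-0.08,0,-0.08],0],[[-0.08,0,-0.08],0],[[-0.08,0,-0.08],0]]'
python3 - <<'E'
from wr import *
s,f=wrist("w13"); cv2.imwrite("pics/w13.png",cv2.resize(f["image"][40:190,210:410],(800,600))[:,:,::-1])
f=eyes.grab_frame("scene"); im=f["image"]; cv2.imwrite("pics/s13.png",cv2.resize(im[310:420,150:270],(600,550),interpolation=cv2.INTER_CUBIC)[:,:,::-1])
E
```

```text
time_s: 12.13
eef_pos: [480.9, 91.4, 53.8]
tool_rot: [[0.319, 0.948, -0.002], [0.948, -0.319, -0.004], [-0.004, -0.001, -1.0]]
wrist_force: [0.4, 0.6, -0.3]
grip_width: 85.3
time_s: 12.72
eef_pos: [455.1, 13.8, 134.4]
tool_rot: [[0.323, 0.946, -0.002], [0.946, -0.323, -0.005], [-0.005, -0.001, -1.0]]
wrist_force: [0.6, 0.8, -0.1]
grip_width: 85.2
```

View pics/w13.png

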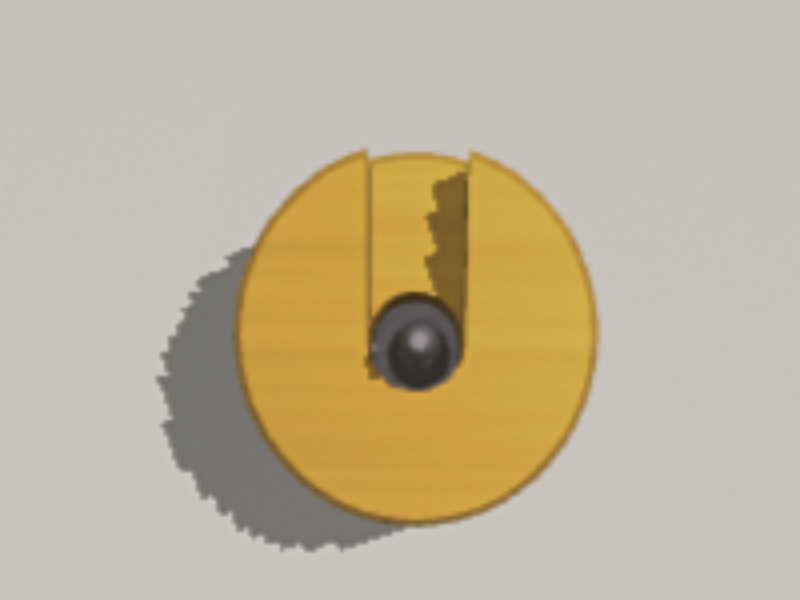

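View pics/s13.png

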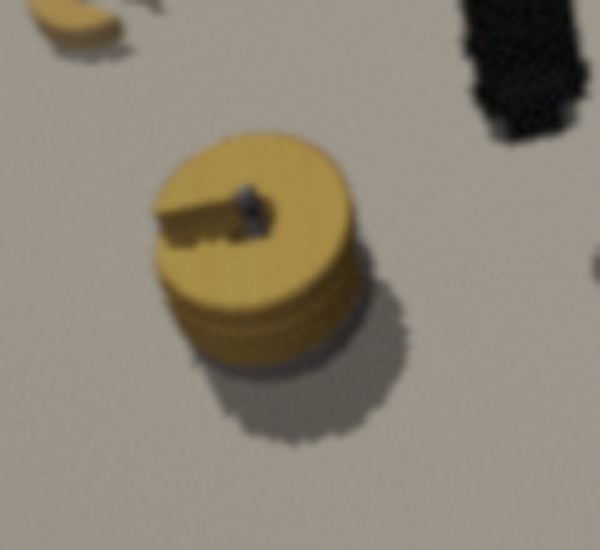

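The large hanger is loaded: both discs are flat and concentric, slots opposite, rod about 1 mm off the slot's centre. Now the small thick disc.

```bash
python3 go.py 474.3 -199.8 120 1.57
```

```text
t 12.82 pos [455.8  16.3 134.2] th 1.246 q [ 0.11  0.46 -0.36  2.12  0.28  0.61 -0.77] F [-0.2  0.3  0.6] w 85.5
shift [-0.1988  0.0866  0.015 ] turn -0.324
```

```bash
python3 -m handwheel '[[[-0.1988,0.0866,0.015],-0.324],[[-0.1988,0.0866,0.015],-0.324],[[-0.1988,0.0866,0.015],-0.324],[[-0.1988,0.0866,0.015],-0.324],[[-0.1988,0.0866,0.015],-0.324],[[-0.1988,0.0866,0.015],-0.324],[[-0.1988,0.0866,0.015],-0.324],[[-0.1988,0.0866,0.015],-0.324]]' 100
python3 - <<'E'
from wr import *
s,f=wrist("w14"); print(s["eef_pos"],s["grip_width"],discfit(f,474.3,-199.8,19,20,[1.57]))
E
python3 go.py 474.3 -199.8 22 1.57
```

```text
time_s: 13.48
eef_pos: [474.8, -199.5, 119.5]
tool_rot: [[0.002, 1.0, -0.002], [1.0, -0.002, -0.003], [-0.003, -0.002, -1.0]]
wrist_force: [0.5, 1.2, 1.0]
grip_width: 51.9
[ 474.75964432 -199.46739928  119.53403484] 51.8551853476529 (array([ 473.14499542, -199.60363093,    1.56411353]), np.float64(580.3372549019607), np.float64(915.0))
t 13.53 pos [ 474.9 -198.5  119.7] th 1.571 q [ 0.59  0.57 -0.41  1.98  0.36  0.67 -0.06] F [0.4 0.  0.7] w 51.9
shift [-0.0011 -0.0004  0.0977] turn 0.001
```

View pics/w14.png

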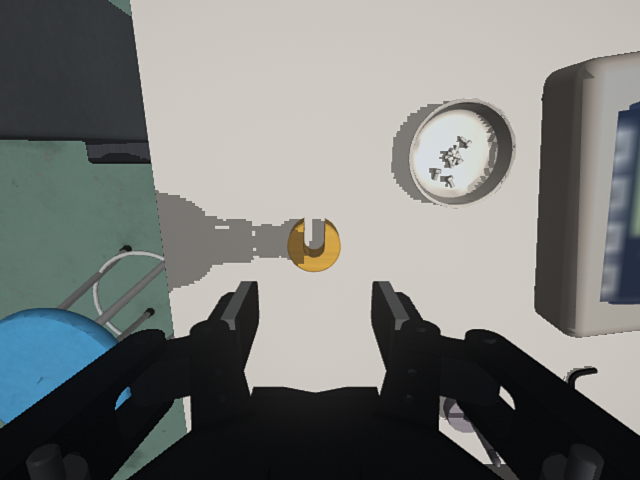

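The small thick disc is at (314,245), square to the jaws and well clear of the dish. I grasp it.

```bash
python3 -m handwheel '[[[-0.0011,-0.0005,0.04],0.001],[[-0.0011,-0.0005,0.07],0.001],[[-0.0011,-0.0005,0.09],0.001],[[-0.0011,-0.0005,0.096],0.001],[[-0.0011,-0.0005,0.0975],0.001],[[-0.0011,-0.0005,0.0975],0.001]]'
python3 -m handwheel '[[[0,0,0],0],[[0,0,0],0],[[0,0,0],0],[[0,0,0],0],[[0,0,0],0],[[0,0,0],0]]' 255
python3 -m handwheel '[[[0,0,-0.02],0],[[0,0,-0.05],0],[[0,0,-0.08],0],[[0,0,-0.09],0],[[0,0,-0.09],0]]'
python3 - <<'E'
from wr import *
s,f=wrist("w15"); cv2.imwrite("pics/w15.png",cv2.resize(f["image"][225:375,220:420],(800,600))[:,:,::-1])
E
python3 go.py 565 -422 120 1.04
```

```text
time_s: 14.03
eef_pos: [474.8, -198.8, 22.8]
tool_rot: [[-0.001, 1.0, -0.002], [1.0, 0.001, -0.002], [-0.002, -0.002, -1.0]]
wrist_force: [-0.1, -0.3, 1.3]
grip_width: 52.0
time_s: 14.53
eef_pos: [475.6, -198.5, 24.5]
tool_rot: [[-0.001, 1.0, 0.001], [1.0, 0.001, -0.003], [-0.003, 0.001, -1.0]]
wrist_force: [-2.4, 3.9, 10.7]
grip_width: 35.9
time_s: 14.95
eef_pos: [477.0, -198.9, 118.0]
tool_rot: [[-0.001, 1.0, 0.006], [1.0, 0.001, -0.005], [-0.005, 0.006, -1.0]]
wrist_force: [0.6, -0.4, -1.0]
grip_width: 35.8
t 15.0 pos [ 476.3 -198.8  116.2] th 1.571 q [ 0.59  0.57 -0.42  1.98  0.37  0.66 -0.06] F [ 0.3  0.2 -2.1] w 35.6
shift [-0.2233  0.0886 -0.0025] turn 0.531
```

View pics/w15.png

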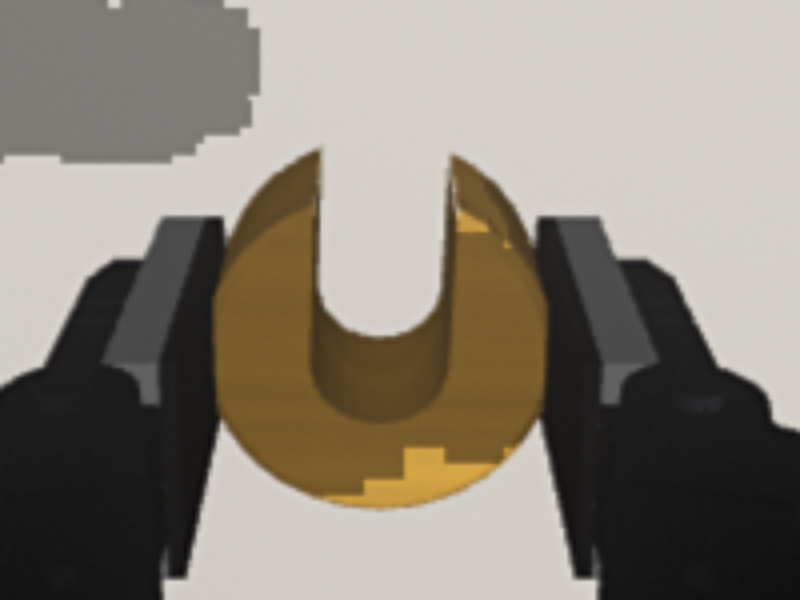

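```bash
python3 - <<'E'
from h import *
from plant import eyes
f=eyes.grab_frame("wrist");T=f["mount"]
for zt in (3,4.5,6): print(zt,"rim+19",ray(f,315,352,zt,T)[0]+19,"apex+7.5",ray(f,315,330.5,zt,T)[0]+7.5)
E
python3 -m handwheel '[[[-0.223,0.0886,-0.0025],0.531],[[-0.223,0.0886,-0.0025],0.531],[[-0.223,0.0886,-0.0025],0.531],[[-0.223,0.0886,-0.0025],0.531],[[-0.223,0.0886,-0.0025],0.531],[[-0.223,0.0886,-0.0025],0.531],[[-0.223,0.0886,-0.0025],0.531],[[-0.223,0.0886,-0.0025],0.531],[[-0.223,0.0886,-0.0025],0.531],[[-0.223,0.0886,-0.0025],0.531]]'
python3 - <<'E'
from wr import *
s,f=wrist("w16"); pickle.dump(f,open("w16.pkl","wb"))
print(s["eef_pos"],proj(f,[[607,-352.8,0],[607,-352.8,12],[607,-352.8,58]]).round(1))
cv2.imwrite("pics/w16c.png",cv2.resize(f["image"][60:210,220:420],(800,600))[:,:,::-1])
E
```

```text
3 rim+19 0.15891480511950817 apex+7.5 -0.7515347693336878
4.5 rim+19 -0.8713932343660247 apex+7.5 -1.6560612912985704
6 rim+19 -1.901701273851529 apex+7.5 -2.5605878132634388
time_s: 15.88
eef_pos: [564.3, -420.1, 117.7]
tool_rot: [[0.505, 0.863, 0.001], [0.863, -0.505, -0.002], [-0.002, 0.002, -1.0]]
wrist_force: [-0.6, 0.2, -0.8]
grip_width: 35.8
[ 564.26343857 -420.12623938  117.71245804] [[319.5 127.8]
 [319.8 126.8]
 [321.4 121.9]]
```

View pics/w16.png

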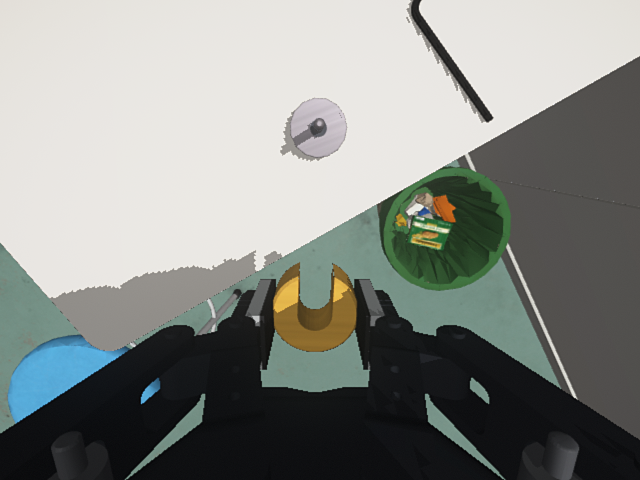

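View pics/w16c.png

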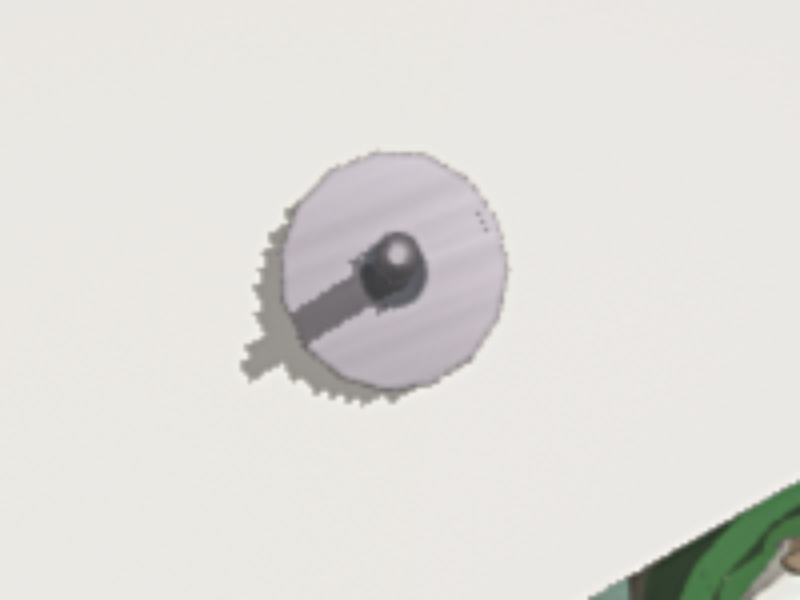

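```bash
python3 - <<'E'
from h import *
f=pickle.load(open("w16.pkl","rb")); H=ray(f,318.7,127.2,12); print(H, ray(f,319,122,57)); print(H[:2]+1.1*np.array([.505,.863]))
E
python3 go.py 606.6 -351.9 117 1.04
```

```text
[ 606.23219546 -352.64774994   12.        ] [ 605.95571179 -352.16735184   57.        ]
[ 606.78769546 -351.69844994]
t 15.93 pos [ 564.4 -420.2  118.1] th 1.042 q [ 0.71  0.8  -0.27  1.46  0.24  0.91 -0.15] F [ 0.1 -0.1 -0.7] w 35.3
shift [0.0803 0.002  0.001 ] turn 0.002
```

```bash
python3 -m handwheel '[[[0.0803,0.002,0],0.002],[[0.0803,0.002,0],0.002],[[0.0803,0.002,0],0.002],[[0.0803,0.002,0.015],0.002],[[0.0803,0.002,0.025],0.002],[[0.0803,0.002,0.028],0.002],[[0.0803,0.002,0.032],0.002],[[0.0803,0.002,0.036],0.002],[[0.0803,0.002,0.04],0.002],[[0.0803,0.002,0.04],0.002]]'
python3 - <<'E'
from wr import *
s,f=wrist("w17"); cv2.imwrite("pics/w17c.png",cv2.resize(f["image"][225:375,220:420],(800,600))[:,:,::-1])
print(s["eef_pos"],s["wrist_force"])
E
```

```text
time_s: 16.77
eef_pos: [606.2, -352.2, 77.2]
tool_rot: [[0.507, 0.862, 0.0], [0.862, -0.507, -0.002], [-0.002, 0.002, -1.0]]
wrist_force: [-0.5, 0.3, -1.8]
grip_width: 35.6
[ 606.23743413 -352.21768591   77.15810552] [-0.50760452  0.30827625 -1.76425423]
```

View pics/w17c.png

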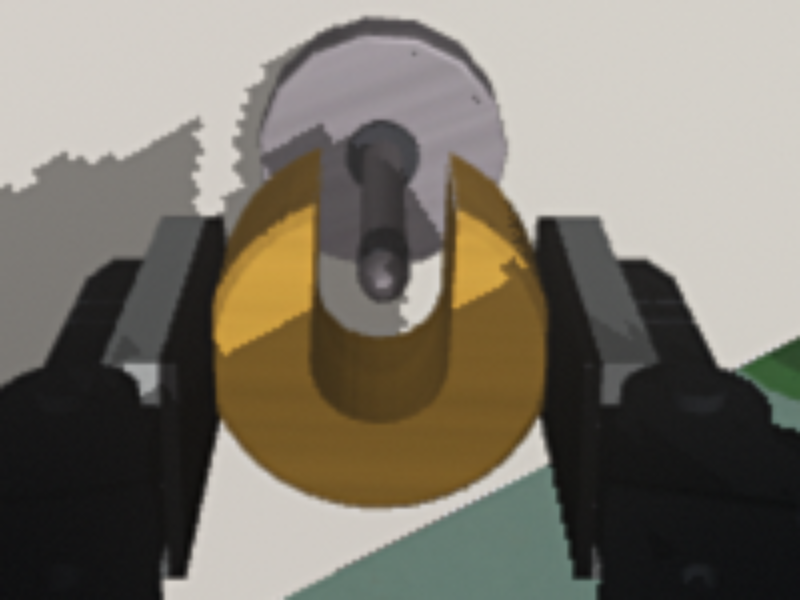

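Run:
```python
from h import *
from plant import eyes
f=eyes.grab_frame("wrist");T=f["mount"]
print("tip",ray(f,315.5,294,20,T),"plate top edge-19",ray(f,315.5,225+37/4,65.2,T)-[19,0,0], "disc slot y",ray(f,220+380/4,330,4.5,T)[1])
```

```text
tip [ 0.44135655 -0.28863603 20.        ] plate top edge-19 [-1.38138373 -0.17342125 65.2       ] disc slot y -0.54098936514182
```

Run:
```python
from h import *
from plant import eyes
f=eyes.grab_frame("wrist");T=f["mount"]
zc=134.4
g=lambda u,v,z: ray(f,210+u/4,40+v/4,zc-z,T)[:2].round(2)
print("disc top", (g(417,152,44)+g(417,523,44))/2, "x from fit; left/right y",g(236,337,44),g(598,337,44))
print("rod tip highlight", g(420,337,58), g(417,352,54), "bottom edge+3", g(417,388,52)+[3,0], "slot apex+7.5 (bottom edge of slot)", g(417,390,44)+[7.5,0])
```

```text
disc top [79.495 -0.93 ] x from fit; left/right y [ 80.51 -28.6 ] [80.53 26.74]
rod tip highlight [79.67 -0.49] [77.83 -0.92] bottom edge+3 [75.86 -0.93] slot apex+7.5 (bottom edge of slot) [80.27 -0.93]
```

The rod stands in the slot near the inner end (crop tip (382,278)). I lower the small thick disc.

```bash
python3 -m handwheel '[[[0.0005,0,0.006],0],[[0.0005,0,0.013],0],[[0.0005,0,0.02],0],[[0.0005,0,0.027],0],[[0.0005,0,0.033],0],[[0.0005,0,0.037],0],[[0.0005,0,0.039],0],[[0.0005,0,0.039],0],[[0.0005,0,0.039],0]]'
python3 -m handwheel '[[[0,0,0.0005],0],[[0,0,0.001],0],[[0,0,0.002],0],[[0,0,0.002],0]]'
```

```text
time_s: 17.67
eef_pos: [607.1, -351.9, 39.3]
tool_rot: [[0.507, 0.862, 0.002], [0.862, -0.507, -0.003], [-0.002, 0.003, -1.0]]
wrist_force: [0.3, -0.0, -1.8]
grip_width: 35.7
time_s: 18.0
eef_pos: [607.1, -351.9, 37.2]
tool_rot: [[0.506, 0.862, 0.002], [0.862, -0.506, -0.003], [-0.002, 0.003, -1.0]]
wrist_force: [-0.0, -0.1, -0.5]
grip_width: 35.8
```

```bash
python3 -m handwheel '[[[0,0,0.0005],0],[[0,0,0.001],0],[[0,0,0.0015],0],[[0,0,0.0015],0]]'
```

```text
time_s: 18.33
eef_pos: [607.3, -351.9, 36.6]
tool_rot: [[0.507, 0.862, 0.002], [0.862, -0.507, -0.003], [-0.002, 0.003, -1.0]]
wrist_force: [-4.3, 2.2, 11.7]
grip_width: 35.5
```

```bash
python3 -m handwheel '[[[0,0,0],0],[[0,0,0],0],[[0,0,0],0],[[0,0,0],0],[[0,0,0],0]]' 0
python3 -m handwheel '[[[0,0,-0.02],0],[[0,0,-0.05],0],[[0,0,-0.07],0],[[-0.04,0,-0.07],0],[[-0.067,0,-0.07],0],[[-0.067,0,-0.07],0],[[-0.067,0,-0.07],0],[[-0.067,0,-0.07],0]]'
python3 - <<'E'
from wr import *
s,f=wrist("w18"); pickle.dump((s,f),open("w18.pkl","wb")); print(s["eef_pos"])
cv2.imwrite("pics/w18c.png",cv2.resize(f["image"][70:220,215:415],(800,600))[:,:,::-1])
E
```

```text
time_s: 18.75
eef_pos: [607.2, -352.0, 36.5]
tool_rot: [[0.507, 0.862, 0.002], [0.862, -0.507, -0.003], [-0.002, 0.003, -1.0]]
wrist_force: [0.3, 0.3, 0.7]
grip_width: 85.5
time_s: 19.42
eef_pos: [573.3, -409.1, 106.4]
tool_rot: [[0.507, 0.862, 0.002], [0.862, -0.507, -0.003], [-0.001, 0.003, -1.0]]
wrist_force: [-0.5, -0.0, 0.0]
grip_width: 85.3
[ 573.30794032 -409.0755617   106.43213864]
```

View pics/w18c.png

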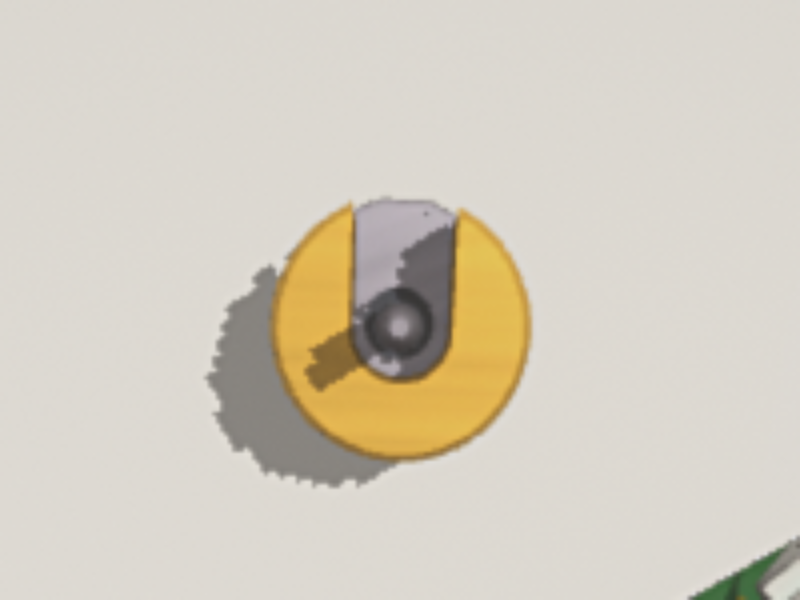

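The small thick disc sits flat, with the rod about 1.3 mm off its centre (rod (399,323), disc centre (401,332) in the crop). Next the small thin disc, taking a route in front of the balance.

```bash
python3 go.py 520 -180 135 0.8;python3 go.py 605.5 93 120 0.54
```

```text
t 19.47 pos [ 573.7 -408.5  106.4] th 1.04 q [ 0.69  0.81 -0.26  1.46  0.25  0.89 -0.18] F [ 0.2  0.  -0.6] w 85.6
shift [ 0.17   -0.1618 -0.0292] turn 0.24
t 19.47 pos [ 573.7 -408.5  106.4] th 1.04 q [ 0.69  0.81 -0.26  1.46  0.25  0.89 -0.18] F [ 0.2  0.  -0.6] w 85.6
shift [ 0.4487 -0.2262 -0.0147] turn 0.5
```

```bash
python3 -m handwheel '[[[0.17,-0.162,-0.029],0.24],[[0.17,-0.162,-0.029],0.24],[[0.17,-0.162,-0.029],0.24],[[0.17,-0.162,-0.029],0.24],[[0.17,-0.162,-0.029],0.24],[[0.17,-0.162,-0.029],0.24],[[0.25,-0.2,-0.029],0.4],[[0.25,-0.2,-0.029],0.4],[[0.25,-0.2,-0.029],0.4]]' 100
python3 go.py 605.5 93 120 0.54
```

```text
time_s: 20.22
eef_pos: [528.5, -82.9, 135.0]
tool_rot: [[0.798, 0.603, 0.003], [0.603, -0.798, 0.001], [0.003, 0.001, -1.0]]
wrist_force: [1.7, 1.2, 0.2]
grip_width: 52.1
t 20.22 pos [528.5 -82.9 135. ] th 0.647 q [ 0.18  0.54 -0.18  1.93  0.15  0.68 -1.02] F [1.7 1.2 0.2] w 52.1
shift [ 0.1674 -0.0939  0.0153] turn 0.107
```

```bash
python3 -m handwheel '[[[0.1674,-0.0939,0.015],0.107],[[0.1674,-0.0939,0.015],0.107],[[0.1674,-0.0939,0.015],0.107],[[0.1674,-0.0939,0.015],0.107],[[0.1674,-0.0939,0.015],0.107],[[0.1674,-0.0939,0.015],0.107],[[0.1674,-0.0939,0.015],0.107],[[0.1674,-0.0939,0.015],0.107]]'
python3 - <<'E'
from wr import *
s,f=wrist("w19"); print(s["eef_pos"],s["grip_width"],discfit(f,605.5,93,19,12,[-2.6]))
E
python3 go.py 605.5 93 20 0.54
```

```text
time_s: 20.88
eef_pos: [605.1, 93.2, 120.0]
tool_rot: [[0.857, 0.515, 0.002], [0.515, -0.857, 0.0], [0.002, 0.001, -1.0]]
wrist_force: [-0.0, 0.1, 0.0]
grip_width: 52.3
[605.09133026  93.22815025 120.01766428] 52.296296067436785 (array([605.34291214,  93.76584117,  -2.56248823]), np.float64(110.2078431372549), np.float64(1337.0))
t 20.93 pos [605.2  92.4 120.2] th 0.54 q [-0.15  0.66 -0.14  1.74  0.13  0.75 -1.39] F [-0.4 -1.3  0.1] w 52.0
shift [ 0.0004 -0.0005  0.1002] turn -0.0
```

View pics/w19.png

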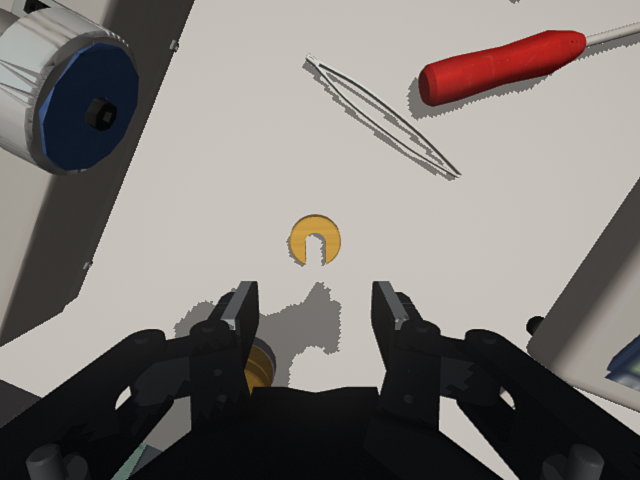

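The small thin disc is at (315,240), slot down the picture; tweezers, screwdriver and loaded hanger are all clear. I descend and grasp.

```bash
python3 -m handwheel '[[[0.0005,-0.0006,0.04],-0.025],[[0.0005,-0.0006,0.07],-0.025],[[0.0005,-0.0006,0.09],-0.025],[[0.0005,-0.0006,0.098],-0.025],[[0.0005,-0.0006,0.1],-0.025],[[0.0005,-0.0006,0.1],-0.025]]'
python3 -m handwheel '[[[0,0,0],0],[[0,0,0],0],[[0,0,0],0],[[0,0,0],0],[[0,0,0],0],[[0,0,0],0]]' 255
python3 -m handwheel '[[[0,0,-0.02],0],[[0,0,-0.05],0],[[0,0,-0.08],0],[[0,0,-0.11],0],[[0,0,-0.115],0],[[0,0,-0.115],0]]'
python3 - <<'E'
from wr import *
s,f=wrist("w20"); cv2.imwrite("pics/w20.png",cv2.resize(f["image"][225:375,220:420],(800,600))[:,:,::-1])
E
python3 go.py 525 -82 135 0.7
```

```text
time_s: 21.43
eef_pos: [605.7, 92.6, 20.7]
tool_rot: [[0.845, 0.535, 0.003], [0.535, -0.845, 0.0], [0.002, 0.001, -1.0]]
wrist_force: [0.1, -0.4, 0.8]
grip_width: 52.0
time_s: 21.93
eef_pos: [606.6, 92.4, 22.6]
tool_rot: [[0.845, 0.534, 0.005], [0.534, -0.845, 0.0], [0.004, 0.002, -1.0]]
wrist_force: [-2.4, -0.7, 7.3]
grip_width: 35.2
time_s: 22.43
eef_pos: [607.4, 92.4, 141.1]
tool_rot: [[0.845, 0.534, 0.01], [0.534, -0.845, 0.001], [0.009, 0.005, -1.0]]
wrist_force: [1.0, 0.0, -1.1]
grip_width: 35.1
t 22.48 pos [606.6  92.3 139.2] th 0.564 q [-0.15  0.63 -0.15  1.73  0.13  0.78 -1.36] F [-0.8  0.1 -0.2] w 34.7
shift [-0.1621  0.1038  0.0034] turn -0.136
```

View pics/w20.png

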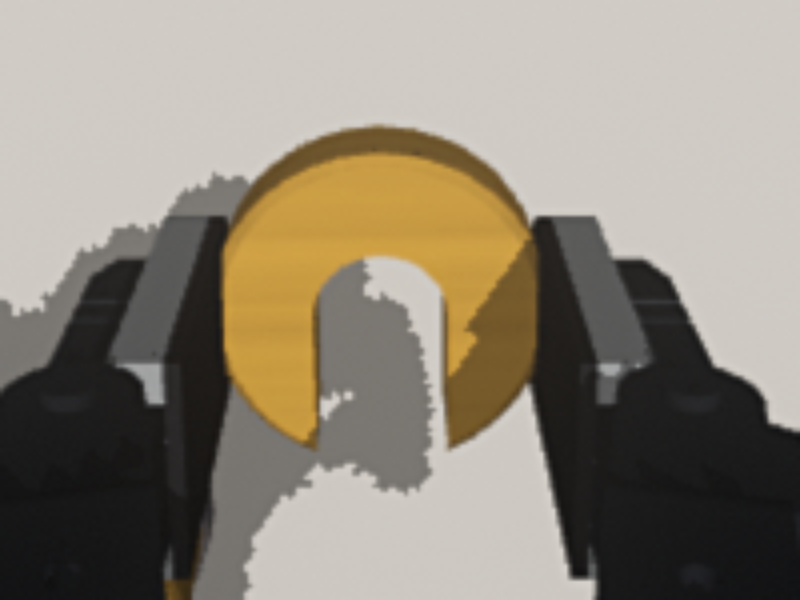

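```bash
python3 - <<'E'
from h import *
from plant import eyes
f=eyes.grab_frame("wrist");T=f["mount"]
for zt in (9,10.6,12): print(zt,"rim-19",ray(f,315,263,zt,T)[0]-19,"apex-7.5",ray(f,315,289,zt,T)[0]-7.5)
E
python3 -m handwheel '[[[-0.1621,0.1038,0.003],-0.136],[[-0.1621,0.1038,0.003],-0.136],[[-0.1621,0.1038,0.003],-0.136],[[-0.1621,0.1038,0.003],-0.136],[[-0.1621,0.1038,0.003],-0.136],[[-0.1621,0.1038,0.003],-0.136]]'
python3 go.py 520 -180 135 0.9;python3 go.py 573.5 -409 130 1.04
```

```text
9 rim-19 0.5876770317178384 apex-7.5 0.15273165692958202
10.6 rim-19 0.012708890141603035 apex-7.5 -0.566586667483655
12 rim-19 -0.49038823373757623 apex-7.5 -1.195990201345225
time_s: 23.03
eef_pos: [521.1, -88.0, 133.2]
tool_rot: [[0.769, 0.639, 0.002], [0.639, -0.769, -0.002], [0.0, 0.003, -1.0]]
wrist_force: [0.8, -0.8, -0.7]
grip_width: 34.9
t 23.03 pos [521.1 -88.  133.2] th 0.693 q [ 0.2   0.54 -0.19  1.95  0.16  0.67 -0.97] F [ 0.8 -0.8 -0.7] w 34.9
shift [-0.0596  0.0701 -0.0017] turn -0.207
t 23.03 pos [521.1 -88.  133.2] th 0.693 q [ 0.2   0.54 -0.19  1.95  0.16  0.67 -0.97] F [ 0.8 -0.8 -0.7] w 34.9
shift [-0.1648  0.2804  0.0039] turn -0.347
```

```bash
python3 go.py 607.4 -351.6 115 1.04
python3 -m handwheel '[[[-0.06,0.07,0],-0.2],[[-0.06,0.07,0],-0.2],[[-0.06,0.07,0],-0.2],[[-0.14,0.19,0],-0.347],[[-0.14,0.19,0],-0.347],[[-0.14,0.19,0],-0.347],[[-0.14,0.19,0],-0.347],[[-0.14,0.19,0],-0.347]]'
python3 go.py 607.4 -351.6 115 1.04
```

```text
t 23.03 pos [521.1 -88.  133.2] th 0.693 q [ 0.2   0.54 -0.19  1.95  0.16  0.67 -0.97] F [ 0.8 -0.8 -0.7] w 34.9
shift [-0.102   0.2579  0.0188] turn -0.347
time_s: 23.7
eef_pos: [533.2, -328.9, 131.9]
tool_rot: [[0.511, 0.859, -0.0], [0.859, -0.511, -0.003], [-0.003, 0.001, -1.0]]
wrist_force: [-0.1, 0.0, -1.0]
grip_width: 34.9
t 23.7 pos [ 533.2 -328.9  131.9] th 1.034 q [ 0.64  0.67 -0.27  1.68  0.24  0.82 -0.28] F [-0.1  0.  -1. ] w 34.9
shift [0.0185 0.0753 0.017 ] turn -0.006
```

```bash
python3 -m handwheel '[[[0.0185,0.0753,0.017],-0.006],[[0.0185,0.0753,0.017],-0.006],[[0.0185,0.0753,0.03],-0.006],[[0.0185,0.0753,0.035],-0.006],[[0.0185,0.0753,0.035],-0.006],[[0.0185,0.0753,0.035],-0.006]]'
python3 go.py 607.4 -351.6 76 1.04
```

```text
time_s: 24.2
eef_pos: [606.5, -351.0, 96.4]
tool_rot: [[0.506, 0.863, -0.002], [0.863, -0.506, -0.002], [-0.003, -0.0, -1.0]]
wrist_force: [0.1, 0.1, 0.1]
grip_width: 35.0
t 24.2 pos [ 606.5 -351.    96.4] th 1.041 q [ 0.59  0.82 -0.26  1.48  0.25  0.88 -0.28] F [0.1 0.1 0.1] w 35.0
shift [-0.0001  0.0011  0.0204] turn 0.001
```

```bash
python3 -m handwheel '[[[0,0.0011,0],0],[[0,0.0011,0.004],0],[[0,0.0011,0.009],0],[[0,0.0011,0.015],0],[[0,0.0011,0.02],0],[[0,0.0011,0.02],0]]'
python3 - <<'E'
from wr import *
s,f=wrist("w21"); cv2.imwrite("pics/w21c.png",cv2.resize(f["image"][225:375,220:420],(800,600))[:,:,::-1])
print(s["eef_pos"],s["wrist_force"])
E
```

```text
time_s: 24.7
eef_pos: [606.8, -351.3, 75.0]
tool_rot: [[0.506, 0.863, -0.003], [0.863, -0.506, -0.001], [-0.003, -0.002, -1.0]]
wrist_force: [-0.3, 0.2, -0.9]
grip_width: 35.0
[ 606.81142463 -351.31186424   74.97012938] [-0.27691641  0.20028057 -0.87197762]
```

View pics/w21c.png

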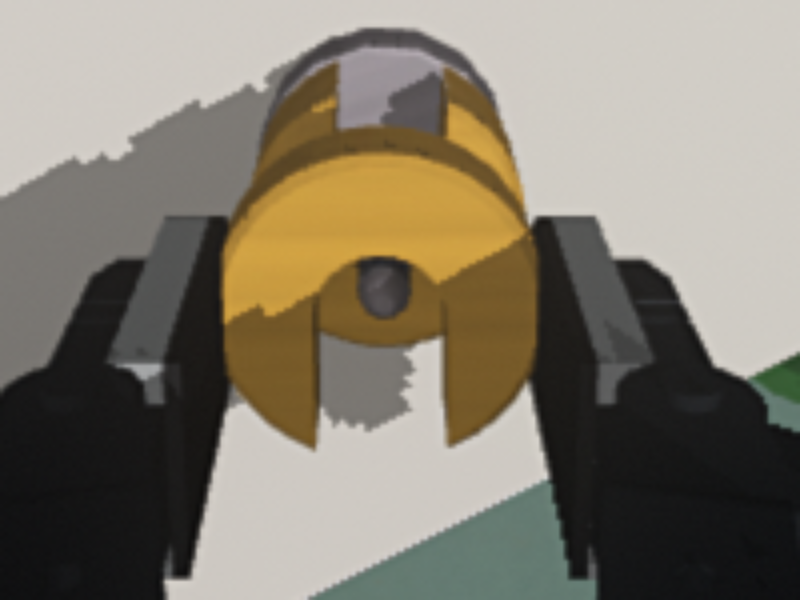

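```bash
python3 -m handwheel '[[[0.0002,0.0006,0.004],0],[[0.0002,0.0006,0.009],0],[[0.0002,0.0006,0.014],0],[[0.0002,0.0006,0.018],0],[[0.0002,0.0006,0.019],0],[[0.0002,0.0006,0.019],0],[[0.0002,0.0006,0.019],0]]'
python3 -m handwheel '[[[0,0,0.0005],0],[[0,0,0.001],0],[[0,0,0.0015],0],[[0,0,0.0015],0]]'
```

```text
time_s: 25.33
eef_pos: [607.7, -351.6, 56.6]
tool_rot: [[0.506, 0.863, -0.003], [0.863, -0.506, -0.002], [-0.003, -0.002, -1.0]]
wrist_force: [-0.7, 0.3, -0.0]
grip_width: 34.8
time_s: 25.67
eef_pos: [607.7, -351.6, 55.1]
tool_rot: [[0.506, 0.863, -0.003], [0.863, -0.506, -0.002], [-0.003, -0.002, -1.0]]
wrist_force: [-0.7, -0.3, -0.8]
grip_width: 35.0
```

```bash
python3 -m handwheel '[[[0,0,0.0005],0],[[0,0,0.001],0],[[0,0,0.0012],0],[[0,0,0.0012],0]]'
```

```text
time_s: 26.0
eef_pos: [607.8, -351.7, 54.7]
tool_rot: [[0.506, 0.863, -0.002], [0.863, -0.506, -0.002], [-0.003, -0.001, -1.0]]
wrist_force: [-3.3, 2.0, 10.5]
grip_width: 35.0
```

```bash
python3 -m handwheel '[[[0,0,0],0],[[0,0,0],0],[[0,0,0],0],[[0,0,0],0],[[0,0,0],0]]' 0
python3 -m handwheel '[[[0,0,-0.02],0],[[0,0,-0.05],0],[[0,0,-0.07],0],[[-0.04,0,-0.07],0],[[-0.067,0,-0.07],0],[[-0.067,0,-0.07],0],[[-0.067,0,-0.07],0],[[-0.067,0,-0.07],0]]'
python3 - <<'E'
from wr import *
s,f=wrist("w22"); print(s["eef_pos"])
cv2.imwrite("pics/w22c.png",cv2.resize(f["image"][70:220,215:415],(800,600))[:,:,::-1])
E
```

```text
time_s: 26.42
eef_pos: [607.8, -351.6, 54.5]
tool_rot: [[0.506, 0.863, -0.002], [0.863, -0.506, -0.002], [-0.003, -0.001, -1.0]]
wrist_force: [0.5, 0.1, -0.7]
grip_width: 85.2
time_s: 27.08
eef_pos: [574.2, -408.9, 124.6]
tool_rot: [[0.506, 0.863, -0.002], [0.863, -0.506, -0.001], [-0.002, -0.001, -1.0]]
wrist_force: [0.5, 1.0, 0.2]
grip_width: 85.5
[ 574.23067611 -408.88261235  124.60857432]
```

View pics/w22c.png

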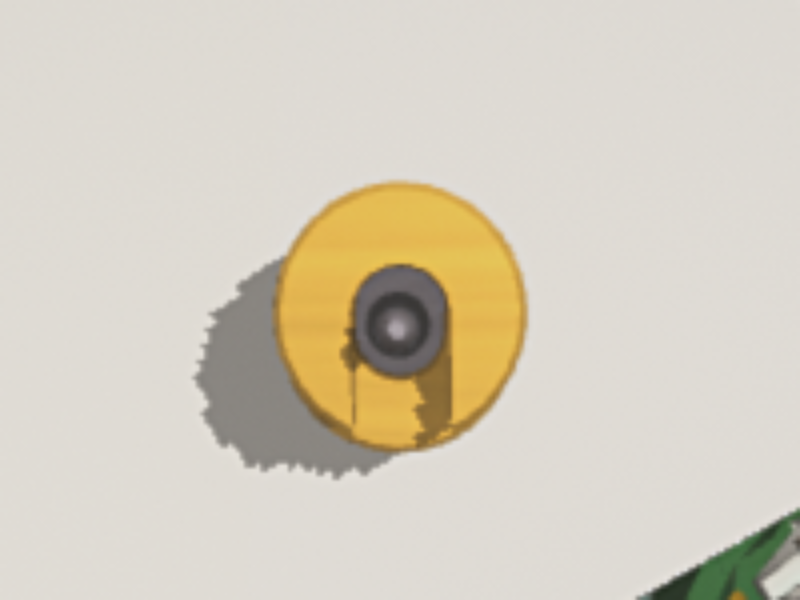

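Both small discs are on, slots opposite. The thin one sits about 2.5 mm towards the top of the picture (centre (401,307), rod (397,324)). There is ample time, so I regrasp it and shift it about 2 mm.

```bash
python3 go.py 607.8 -351.6 55 1.04
python3 -m handwheel '[[[0.067,0,0],0],[[0.067,0,0],0],[[0.067,0,0],0],[[0.067,0,0.02],0],[[0.067,0,0.04],0],[[0.067,0,0.06],0],[[0.067,0,0.068],0],[[0.067,0,0.07],0],[[0.067,0,0.07],0]]'
python3 -m handwheel '[[[0,0,0],0],[[0,0,0],0],[[0,0,0],0],[[0,0,0],0],[[0,0,0],0],[[0,0,0],0],[[0,0,0],0],[[0,0,0],0]]' 255
```

```text
t 27.13 pos [ 574.6 -408.3  124.6] th 1.041 q [ 0.69  0.79 -0.27  1.45  0.24  0.93 -0.17] F [ 0.3 -0.5 -0.2] w 85.5
shift [0.0659 0.0001 0.0695] turn 0.001
time_s: 27.88
eef_pos: [608.5, -350.0, 54.4]
tool_rot: [[0.505, 0.863, -0.003], [0.863, -0.505, -0.001], [-0.002, -0.002, -1.0]]
wrist_force: [0.3, 0.3, 1.3]
grip_width: 85.5
time_s: 28.55
eef_pos: [608.8, -350.2, 55.5]
tool_rot: [[0.505, 0.863, -0.002], [0.863, -0.505, -0.001], [-0.002, -0.001, -1.0]]
wrist_force: [-3.4, 1.4, 9.4]
grip_width: 34.8
```

```bash
python3 -m handwheel '[[[0,0,-0.0015],0],[[0,0,-0.002],0],[[-0.001,0,-0.002],0],[[-0.0022,0,-0.002],0],[[-0.0022,0,-0.002],0],[[-0.0022,0,-0.001],0],[[-0.0022,0,0],0],[[-0.0022,0,0.001],0],[[-0.0022,0,0.001],0]]'
python3 -m handwheel '[[[0,0,0],0],[[0,0,0],0],[[0,0,0],0],[[0,0,0],0],[[0,0,0],0]]' 0
python3 -m handwheel '[[[0,0,-0.02],0],[[0,0,-0.05],0],[[0,0,-0.07],0],[[-0.04,0,-0.07],0],[[-0.067,0,-0.07],0],[[-0.067,0,-0.07],0],[[-0.067,0,-0.07],0],[[-0.067,0,-0.07],0]]'
python3 - <<'E'
from wr import *
s,f=wrist("w23"); print(s["eef_pos"])
cv2.imwrite("pics/w23c.png",cv2.resize(f["image"][70:220,215:415],(800,600))[:,:,::-1])
f=eyes.grab_frame("scene"); cv2.imwrite("pics/s23.png",cv2.resize(f["image"][160:230,352:432],(640,560),interpolation=cv2.INTER_CUBIC)[:,:,::-1])
E
```

```text
time_s: 29.3
eef_pos: [607.8, -352.2, 55.5]
tool_rot: [[0.505, 0.863, -0.002], [0.863, -0.505, -0.001], [-0.002, -0.001, -1.0]]
wrist_force: [-6.0, 2.7, 15.4]
grip_width: 35.1
time_s: 29.72
eef_pos: [607.7, -352.1, 55.3]
tool_rot: [[0.505, 0.863, -0.002], [0.863, -0.505, -0.001], [-0.002, -0.001, -1.0]]
wrist_force: [-0.5, -0.2, -0.4]
grip_width: 85.6
time_s: 30.38
eef_pos: [574.2, -409.4, 125.3]
tool_rot: [[0.505, 0.863, -0.002], [0.863, -0.505, -0.001], [-0.001, -0.001, -1.0]]
wrist_force: [1.4, 0.1, -0.3]
grip_width: 85.7
[ 574.15467612 -409.4484864   125.25989877]
```

View pics/w23c.png

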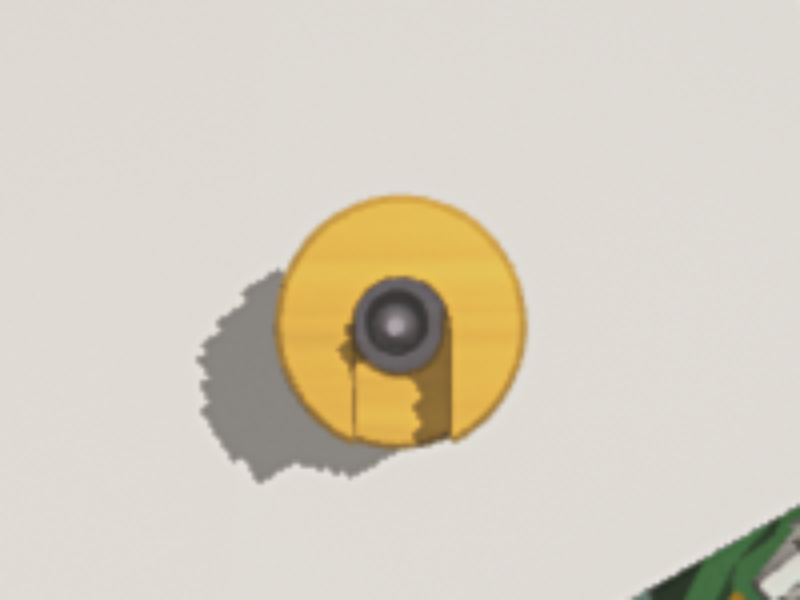

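View pics/s23.png

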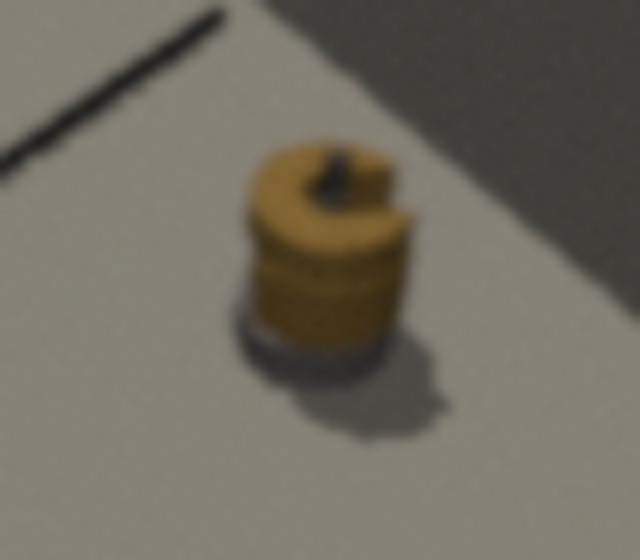

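The small stack is now centred to under 1 mm. I check the large stack the same way, with the camera straight above the rod.

```bash
python3 go.py 459 25.5 130 1.245
```

```text
t 30.48 pos [ 574.7 -408.7  125.3] th 1.043 q [ 0.69  0.79 -0.27  1.45  0.24  0.93 -0.17] F [-0.5 -0.5 -0.1] w 85.2
shift [ 0.3168 -0.3186 -0.0048] turn -0.202
```

```bash
python3 -m handwheel '[[[0.3168,-0.3186,-0.005],-0.202],[[0.3168,-0.3186,-0.005],-0.202],[[0.3168,-0.3186,-0.005],-0.202],[[0.3168,-0.3186,-0.005],-0.202],[[0.3168,-0.3186,-0.005],-0.202],[[0.3168,-0.3186,-0.005],-0.202],[[0.3168,-0.3186,-0.005],-0.202],[[0.3168,-0.3186,-0.005],-0.202],[[0.3168,-0.3186,-0.005],-0.202],[[0.3168,-0.3186,-0.005],-0.202],[[0.3168,-0.3186,-0.005],-0.202],[[0.3168,-0.3186,-0.005],-0.202]]'
python3 -m handwheel '[[[0,0,0],0],[[0,0,0],0],[[0,0,0],0]]'
python3 - <<'E'
from wr import *
s,f=wrist("w24"); print(s["eef_pos"])
cv2.imwrite("pics/w24c.png",cv2.resize(f["image"][70:220,215:415],(800,600))[:,:,::-1])
E
python3 go.py 480.9 91.4 55 1.245
```

```text
time_s: 31.48
eef_pos: [457.6, 32.6, 130.7]
tool_rot: [[0.311, 0.95, -0.001], [0.95, -0.311, 0.002], [0.001, -0.002, -1.0]]
wrist_force: [0.6, 1.1, 0.1]
grip_width: 85.2
time_s: 31.73
eef_pos: [457.7, 32.5, 130.7]
tool_rot: [[0.311, 0.95, -0.001], [0.95, -0.311, 0.002], [0.001, -0.002, -1.0]]
wrist_force: [-1.0, -0.7, -0.8]
grip_width: 85.4
[457.73566225  32.52727443 130.69782464]
t 31.78 pos [457.8  32.  130.6] th 1.253 q [ 0.08  0.47 -0.35  2.11  0.28  0.6  -0.79] F [0.1 0.1 0.2] w 85.6
shift [0.0635 0.0036 0.0757] turn 0.008
```

View pics/w24c.png

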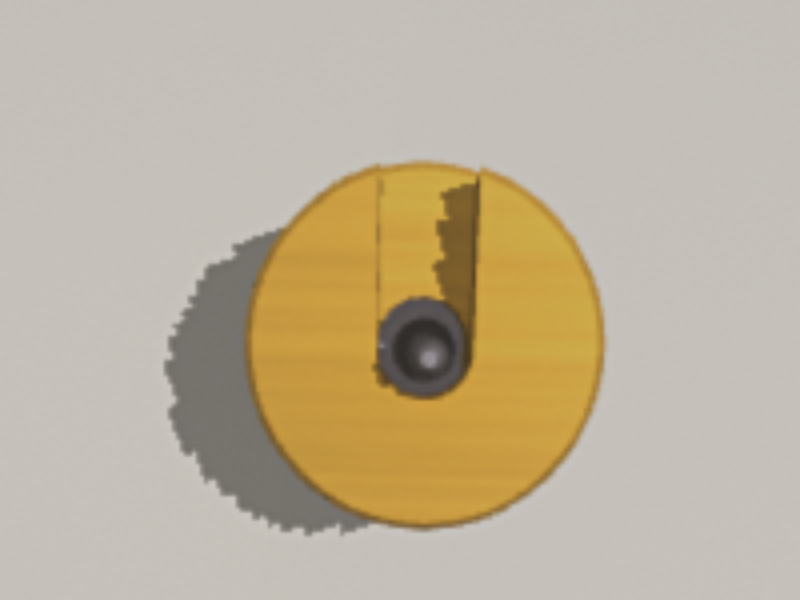

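The large stack is also centred (rod (425,350), disc centre about (425,347)). Last, an overall check, then I hand in.

Run:
```python
from plant import eyes,bot
import cv2,numpy as np
a=cv2.imread("pics/top0.png"); f=eyes.grab_frame("top"); b=f["image"][:,:,::-1].copy(); cv2.imwrite("pics/top9.png",b)
for n,(u,v,r) in {"dish":(325,230,22),"tweezers":(193,155,40)}.items():
    print(n,np.abs(a[v-22:v+22,u-r:u+r].astype(int)-b[v-22:v+22,u-r:u+r]).mean())
print(bot.sense()["time_s"],bot.sense()["wrist_force"])
```

```text
dish 14.940082644628099
tweezers 15.71903409090909
31.8333 [ 0.456862    0.38790495 -0.37880826]
```

View pics/top9.png

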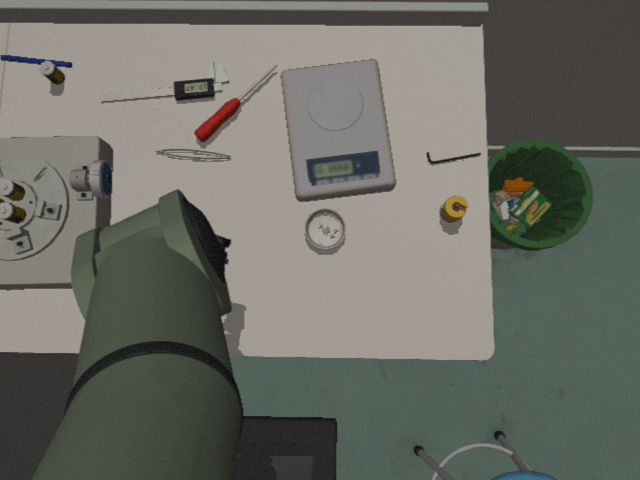

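Dish (325,230) and tweezers (193,155) are where they began; the pixel differences come from a change in overall brightness.

```bash
python3 -c "
from plant import ticket; print(ticket.sign_off())"
```

```text
the job is handed in; nothing more can be done
None
```

The job is done and handed in at about 32 s of the 99 s allowed. All four discs are on their matching hangers, thick below thin, lying flat with the rod in both slots. The slots point in opposite directions on each hanger.

- **Centring:** In the last wrist views from above the rod, both thin discs were within about 1 mm of it. The small thin disc was first about 2.5 mm off, so I regrasped it and shifted it. The thick discs were about 1 mm (large) and 1.3 mm (small) off when placed, and I left them.
- **Forces:** The highest wrist force I read was about 27 N, when the jaws closed on the first disc. The gripper was clear of everything at hand-in.
- **Bystanders:** The parts dish and the tweezers are at the same pixel positions in the top view as at the start. A raw image difference there was not zero (about 15 grey levels), which I put down to a change in brightness.
- **Disagreements:** The fixed cameras differed by 2–3 mm in absolute position, and the wrist camera fell between them. The wrist estimates of the rod position during lowering were also off by 1–2 mm. I therefore relied on the views from above the rod to check the fit.

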